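Set out an amplifier kit: four heatsinks, tote and panel

ROBOT

A 6-joint arm with a two-finger parallel gripper is mounted at the origin on the work surface. World frame = base frame: x ahead of the robot, y to its left, z up, the work surface at z = 0. Lengths are in m, angles in rad, forces in N, time in s.
With the tool pointing down it reaches from about 0.375 to 0.9 m from the base axis. Payload 3.1 kg.
Tool frame: the origin (TCP) lies between the finger pads; the fingertips stand 19 mm ahead of it and the grasp point (between the pads) is the TCP; z points along the fingers, y is the line along which they close (so a half turn about z gives the same grasp; the last joint's range is limited). The gripper opens to 87 mm and grips with 3 to 60 N. Pads are 19 mm wide; open, the fingers measure 117 mm over their backs; the gripper's body (75 mm by 190 mm) begins 51 mm behind the grasp point.
Start: joints at [1.095, 0.527, 1.433, -0, 1.181, -0.178], TCP at [0.183, 0.597, 0.242] pointing down, gripper open.
Joint ranges: [-3.08, 3.08], [-0.75, 2.2], [0.22, 2.44], [-1.43, 4.57], [0, 2.65], [-2.85, 2.85]. Speed limits (rad/s): [2.79, 2.79, 3.14, 3.14, 3.14, 3.14].

INTERFACE

Orientations are given as a unit quaternion [x, y, z, w].
In Python, from rig import telemetry, viewer, hand_in gives the robot as it stands. The module is installed in compiled form; this text tells all that it offers.
- The arm moves only by the shell command python3 -m creep 'ROWS' [FORCE]. ROWS is JSON, a list of rows, each an object with "translation": the shift along the tool's x, y, z in mm, a list of three; "roll": the turn about the tool's z in degrees; "gripper": the finger opening in mm, from 0 to 87. In form: [{"translation": [tx, ty, tz], "roll": roll, "gripper": gripper}, ...]. A call has 1 to 5 rows; each row is the pose to reach, as a shift and turn from the pose commanded when the call began, along the tool's axes at that moment; what a row does not reach only later rows make up. A row lasts 1/12 s, in which the tool goes at most 41.7 mm and 7.16 degrees, less where a joint would pass 70% of its speed; a pose out of reach is approached as far as the arm can. A call with a gripper value outside its range is refused whole. The fingers move at their own pace and stop on an object; FORCE is the grip in N (left out, the last holds). Time passes only in rows, so rows that repeat a pose let the fingers close. It gives the time, the measured TCP pose, the force, the opening and the grip force at its end, in the units of the state.
- telemetry.get_obs(): the state, without advancing time (a new reading comes with each control period).
- viewer.camera(name): name is "scene" or "top"; returns the picture (420x560x3 uint8, blue, green, red); there is no depth.
- viewer.camera_info(name): a dict with "intrinsics" (3x3 intrinsics, pixels), "rvec" (rotation vector, rad) and "tvec" (3), from world to camera coordinates, as OpenCV has them. Camera axes: x right, y down, z forward; pixel columns grow to the right and rows downward; lengths in m; the calibration is good to about 2 mm. A picture is of the moment at which its call begins. camera_info takes no time and is no camera call.
- hand_in(): hands the job in; it is judged then, once.
Trained networks look in the newest picture that a camera, given by its name, has taken for a name from the list of things; names that differ only in an ending like _2 or _b are one class to them, and where a whole thing is asked for, a point or a joint stands for the part that bears it (a point fixed in the world has none). Each returns a list of dicts, best first, with "p" (0 to 1); they miss things now and then, are a little off and sometimes report something else, mostly with a low value. They report only what shows in the picture. A call takes as long as a camera call. They do not tell look-alikes from the thing itself.
- viewer.recognise(camera, thing): "bbox" ([left, top, width, height] in pixels, round what is visible of it).
The state is a dict: "time": time; "q": joint angles; "joint_velocities": joint speeds; "joint_torque": joint torques, N m; "position": TCP position; "tool_rot": TCP orientation; "ft_force": force on the tool from outside, world axes, zero at the start; "moment": the same for the moment, N m; "grip_width": finger opening in m; "grip_force": force on a finger pad.
Only numpy, scipy, OpenCV 4.12 (cv2) and the standard library are available. Lean on these libraries where they do the work, as an engineer would, in place of code of your own. Each camera call takes 0.05 s, during which the arm holds its last target. There are 200 camera calls.

TASK

Set out the parts for one amplifier: count exactly four of the finned heatsinks from the green work mat into the grey carrying tote, and put all the heatsinks left over into the white stock bin. Once the four are in, lift the tote by its handle and set it down in the middle of the black rubber mat, lined up with the mat. Also take the aluminium panel out of its rack and stand it on the bench, squarely leaning back against the near side of the low black power supply; leave the other things on the bench where they are.

Things in the scene. Friction and masses are not known exactly. Their poses are not given: they have to be found in the camera images.
- sink1: finned aluminium heatsink, a block 36 mm long (own x) by 22 mm wide (own y) by 22 mm high (own z), 45 g, origin at its centre; grip it across the 22 mm width. Starts lying flat on the green work mat among other small things; may be absent (None)
- sink2: finned aluminium heatsink, a block 36 mm long (own x) by 22 mm wide (own y) by 22 mm high (own z), 45 g, origin at its centre; grip it across the 22 mm width. Starts lying flat on the green work mat among other small things; may be absent (None)
- sink3: finned aluminium heatsink, a block 36 mm long (own x) by 22 mm wide (own y) by 22 mm high (own z), 45 g, origin at its centre; grip it across the 22 mm width. Starts lying flat on the green work mat among other small things; may be absent (None)
- sink4: finned aluminium heatsink, a block 36 mm long (own x) by 22 mm wide (own y) by 22 mm high (own z), 45 g, origin at its centre; grip it across the 22 mm width. Starts lying flat on the green work mat among other small things; may be absent (None)
- sink5: finned aluminium heatsink, a block 36 mm long (own x) by 22 mm wide (own y) by 22 mm high (own z), 45 g, origin at its centre; grip it across the 22 mm width. Starts lying flat on the green work mat among other small things; may be absent (None)
- sink6: finned aluminium heatsink, a block 36 mm long (own x) by 22 mm wide (own y) by 22 mm high (own z), 45 g, origin at its centre; grip it across the 22 mm width. Starts lying flat on the green work mat among other small things; may be absent (None)
- sink7: finned aluminium heatsink, a block 36 mm long (own x) by 22 mm wide (own y) by 22 mm high (own z), 45 g, origin at its centre; grip it across the 22 mm width. Starts lying flat on the green work mat among other small things; may be absent (None)
- tote: grey open tote, 130 mm (own x) by 190 mm (own y), walls 35 mm high, 4 mm thick, floor about 5 mm, 0.30 kg; origin at the centre of its underside. A fixed black handle bar, top at 96 mm, spans it along own x at y = 0 on a post at each end, leaving an open bay on either side (+y, -y). Starts left or right of the work mat, in exchange with the bin
- tote_handle (a point): middle of the tote's handle bar, 89 mm above the tote's underside; the bar is 12 mm wide (tote's y) and 14 mm high, and runs along the tote's x
- bin: white square stock bin fixed to the bench, 130 by 130 mm, 50 mm high, walls 4 mm; origin at the centre of its underside
- work_mat: green work mat fixed on the bench, 270 mm (x) by 280 mm (y), 3 mm thick; origin at the centre of its underside. The heatsinks start on it, with a tape ring and a terminal block among them
- goal_mat: black rubber mat fixed on the bench, 170 mm (own x) by 240 mm (own y), 3 mm thick, where the tote goes with its long side (own y) along the mat's long side, either way round; origin at the centre of its underside
- panel: aluminium panel with a few dark holes, 6 mm thick (own x), 64 mm wide (own y), 140 mm tall (own z), 0.11 to 0.18 kg; origin at the centre of its bottom edge. Starts upright in the rack; its top edge can be pinched across the thickness from above
- rack: small white slotted rack fixed to the bench, 60 mm (own x) by 80 mm (own y); one slot along its y, 9 mm wide, slot floor 8 mm and slot top 32 mm above the bench; origin at the centre of its underside
- supply: low black bench power supply, fixed, 200 mm deep, 160 mm wide, 85 mm high; its origin lies on the bench at the middle of the lower edge of its near side (the plain upright face towards the robot), own x points into the case, own y along the near side. The panel rests on this side's upper edge
- tape: black tape ring, 48 mm across, 16 mm high, a bystander to leave alone; origin under its centre
- red_cap: red cap, 36 mm across, 10 mm high, beyond the work mat, a bystander to leave alone; origin under its centre
- driver_block: green terminal block, 40 x 18 x 14 mm, a bystander to leave alone; origin under its centre
- glue: white glue bottle, 32 mm across, 75 mm tall, standing beyond the work mat, a bystander to leave alone; origin under its centre
- power_bank: flat silver power bank, 70 x 130 x 14 mm, far side of the bench, a bystander to leave alone; origin under its centre
- cutters: blue-handled side cutters, 100 mm long, lying beyond the panel rack, a bystander to leave alone; origin at their middle on the bench
Things that resemble listed ones, but are neither listed nor needed, are in the scene too. What is shaped like the sink7 but orange is not meant. Leave any blue look-alike of the sink5 alone.

How it is judged:
By the outcome, as a careful person would: the job done as asked, in the order asked, and still so for the second after the job is handed in, with the robot touching nothing.
Of sink1, sink2, sink3, sink4, sink5, sink6, sink7 only 5 to 7 are there at a start; the rules pass over those that are not, and their reading is None.
At some moment in a run one of sink1, sink2, sink3, sink4, sink5, sink6, sink7 may be knocked a few centimetres aside while the robot is not near it.
Once in a run the grip may slacken for a moment while it holds something.
It also fails if it takes over 210 s, if anything falls off the work surface, if the arm or the gripper's body presses on something with over 40 N, if the wrist force passes 120 N, or if a joint passes its speed limit or range.

## Working session

There is one attempt and no reset: what is moved stays moved. The work goes in short steps, Python scripts to look and compute and a shell command to move; the robot and the scene stay as the last step left them, time stands still between calls to the robot, and variables do not carry over. Pictures are saved under pics/ and viewed, at most 14 in all, crops included, and the job is handed in when it is done.

```bash
ls; mkdir -p pics
python3 - <<'E'
from rig import telemetry, viewer
import cv2,numpy as np
for c in("scene","top"):
    cv2.imwrite(f"pics/{c}0.png",cv2.resize(viewer.camera(c),(800,600),interpolation=cv2.INTER_CUBIC))
    i=viewer.camera_info(c); print(c,i)
print(telemetry.get_obs())
for c in("scene","top"):
  for t in "sink1 tote tote_handle bin work_mat goal_mat panel rack supply tape driver_block".split():
    print(c,t,[([round(v) for v in d["bbox"]],round(d["p"],2)) for d in viewer.recognise(c,t)])
E
```

```text
pics
scene {'intrinsics': array([[385.72118717,   0.        , 275.14555489],
       [  0.        , 385.72118717, 206.24603013],
       [  0.        ,   0.        ,   1.        ]]), 'rvec': array([ 2.48453691,  0.83311572, -0.20832645]), 'tvec': array([-0.44295271, -0.22009798,  0.98358441])}
top {'intrinsics': array([[465.07943844,   0.        , 279.4995998 ],
       [  0.        , 465.07943844, 205.88211403],
       [  0.        ,   0.        ,   1.        ]]), 'rvec': array([ 2.14224172, -2.12219107,  0.20543962]), 'tvec': array([0.02063895, 0.55110956, 1.12838375])}
{'time': 0.1, 'q': array([ 1.09449483e+00,  5.28408566e-01,  1.43378736e+00, -3.30591361e-05,
        1.18138478e+00, -1.78489553e-01]), 'joint_velocities': array([-0.00087959, -0.00154828, -0.00386976, -0.00052198, -0.00115413,
       -0.00068641]), 'joint_torque': array([ 3.78007974e-05, -4.40983379e+01, -1.77150679e+01,  6.34608348e-02,
        5.33315877e-02, -2.17293967e-05]), 'position': array([0.18307457, 0.59692851, 0.24064352]), 'tool_rot': array([ 1.48350004e-01,  9.88934421e-01, -9.46139143e-04, -3.05182049e
[... 892 characters left out ...]
, 20], 0.62)]
scene driver_block [([268, 85, 79, 77], 0.68), ([280, 194, 17, 21], 0.62)]
top sink1 [([257, 128, 11, 19], 0.73), ([377, 304, 14, 13], 0.65), ([222, 290, 11, 20], 0.6), ([253, 244, 12, 13], 0.54), ([326, 242, 10, 11], 0.43), ([288, 238, 16, 15], 0.41), ([318, 173, 16, 19], 0.4)]
top tote [([126, 228, 85, 54], 0.82)]
top tote_handle [([128, 225, 78, 58], 0.69)]
top bin [([381, 229, 58, 56], 0.83), ([190, 185, 29, 15], 0.53)]
top work_mat [([238, 168, 110, 103], 0.64)]
top goal_mat [([364, 149, 91, 70], 0.7)]
top panel [([191, 185, 30, 15], 0.55)]
top rack [([192, 188, 37, 22], 0.59)]
top supply [([108, 101, 72, 89], 0.82)]
top tape []
top driver_block [([255, 208, 8, 20], 0.46)]
```

View pics/scene0.png

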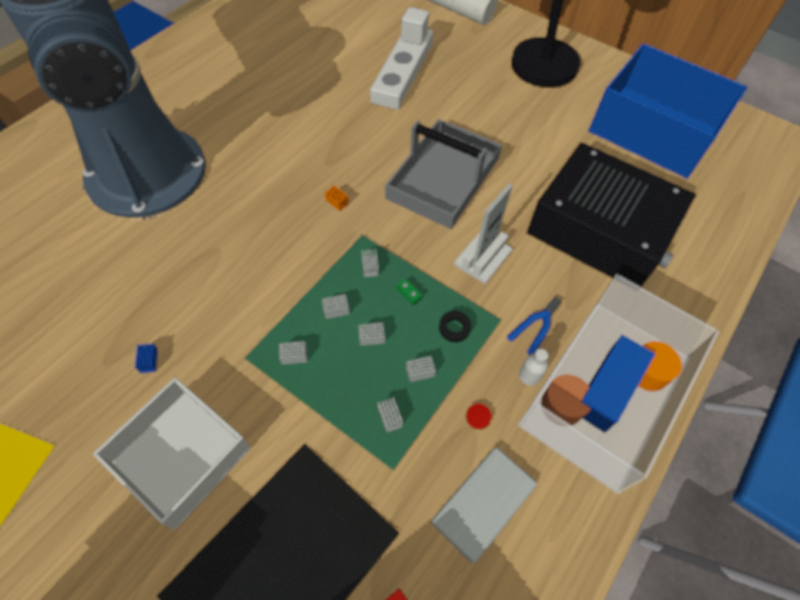

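View pics/top0.png

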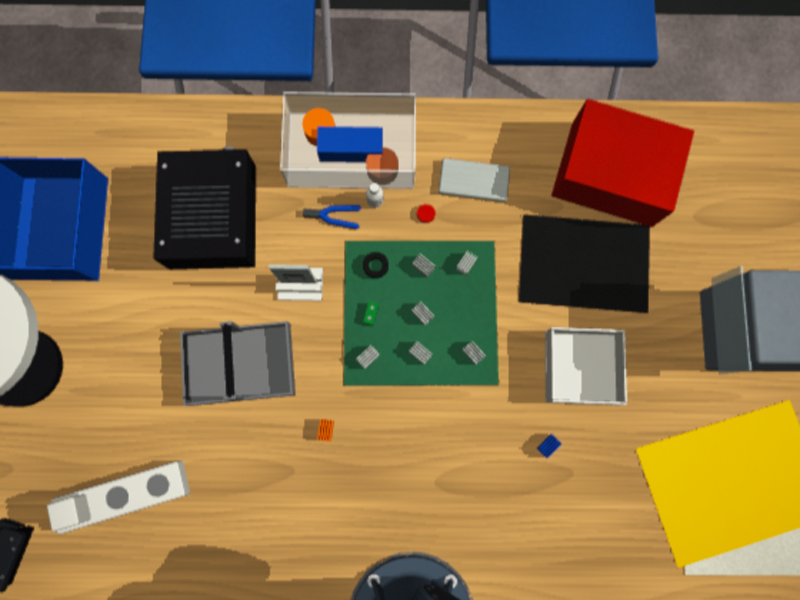

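The scene holds six grey heatsinks on the green mat, at (424,264), (467,262), (424,313), (368,356), (420,352) and (473,352) in the 800 px top view. The orange block (325,430) and blue block (549,446) are off the mat and are look-alikes to leave. The tote is left at (238,362), the bin right at (586,366), the goal mat at (585,263), the rack and panel at (298,282), and the supply at (205,208). Next I'll fit box models to the silhouettes in both views.

```bash
cat > vis.py <<'E'
import cv2, numpy as np
from rig import telemetry, viewer
from scipy.optimize import minimize
from scipy.spatial.transform import Rotation as R
S=4
INFO={c:viewer.camera_info(c) for c in("scene","top")}
def proj(c,P):
    i=INFO[c]; return cv2.projectPoints(np.asarray(P,float).reshape(-1,3),i["rvec"],i["tvec"],i["intrinsics"],None)[0].reshape(-1,2)
def ray(c,uv,z=0):
    i=INFO[c]; M=cv2.Rodrigues(i["rvec"])[0]; o=-M.T@i["tvec"].ravel()
    d=M.T@np.linalg.inv(i["intrinsics"])@[uv[0],uv[1],1]; return o+d*(z-o[2])/d[2]
def tri(us,ut):
    Ps=[np.array(INFO[c]["intrinsics"])@np.hstack([cv2.Rodrigues(INFO[c]["rvec"])[0],INFO[c]["tvec"].reshape(3,1)]) for c in("scene","top")]
    X=cv2.triangulatePoints(Ps[0],Ps[1],np.array(us,float).reshape(2,1),np.array(ut,float).reshape(2,1)); return (X[:3]/X[3]).ravel()
def shoot(): return {c:viewer.camera(c) for c in("scene","top")}
def mask(img,f):
    h=cv2.cvtColor(cv2.resize(img,None,fx=S,fy=S,interpolation=cv2.INTER_CUBIC),cv2.COLOR_BGR2HSV).astype(int)
    return f(h[...,0],h[...,1],h[...,2]).astype(np.uint8)
GREY=lambda h,s,v:(s<75)&(v>70)
LOW=lambda h,s,v:(s<75)
DARK=lambda h,s,v:(v<60)
box=lambda cx,cy,cz,sx,sy,sz:np.array([[cx+a*sx/2,cy+b*sy/2,cz+d*sz/2] for a in(-1,1) for b in(-1,1) for d in(-1,1)])
SINK=[box(0,0,0,.036,.022,.022)]
TOTE=[box(0,0,.0175,.130,.190,.035),box(0,0,.089,.130,.012,.014),box(.061,0,.05,.008,.012,.09),box(-.061,0,.05,.008,.012,.09)]
BIN=[box(0,0,.025,.13,.13,.05)]
SUP=[box(.1,0,.0425,.2,.16,.085)]
GOAL=[box(0,0,.0015,.17,.24,.003)]
RP=[box(0,0,.004,.06,.08,.008),box(.011,0,.016,.013,.08,.032),box(-.011,0,.016,.013,.08,.032),box(0,0,.078,.006,.064,.14)]
def render(c,parts,p,shape,off):
    Rz=R.from_euler('z',p[3]).as_matrix(); m=np.zeros(shape,np.uint8)
    for b in parts:
        q=(proj(c,b@Rz.T+p[:3])+.5)*S-.5-off
        cv2.fillConvexPoly(m,cv2.convexHull((q*16).astype(np.int32)),1,shift=4)
    return m
def fit(masks,parts,p0,free=(0,1,3),pad=8,cams=("scene","top"),step=(.006,.006,.006,.15)):
    p0=np.array(p0,float); rois={}
    for c in cams:
        q=np.vstack([proj(c,b@R.from_euler('z',p0[3]).as_matrix().T+p0[:3]) for b in parts])
        a=np.maximum((q.min(0)-pad)*S,0).astype(int); e=((q.max(0)+pad)*S).astype(int)
        m=masks[c][a[1]:e[1],a[0]:e[0]]; rois[c]=(m,a)
    free=list(free)
    def cost(x):
        p=p0.copy(); p[free]=x; t=0
        for c,(m,a) in rois.items():
            r=render(c,parts,p,m.shape,a); t+=(r!=m).sum()/max(1,r.sum())
        return t/len(rois)
    best=None
    for dy in ((0,) if len(parts)>3 else (0,.8,-.8)):
        x0=p0[free].copy()
        if 3 in free: x0[free.index(3)]+=dy
        sx=np.vstack([x0]+[x0+np.eye(len(free))[k]*step[f] for k,f in enumerate(free)])
        r=minimize(cost,x0,method="Nelder-Mead",options=dict(initial_simplex=sx,xatol=1e-4,fatol=1e-4))
        if best is None or r.fun<best.fun: best=r
    p=p0.copy(); p[free]=best.x; return p,best.fun
def sinks(imgs,boxes):
    "boxes: top-view (u,v) centres in native px"
    ms={c:mask(imgs[c],GREY) for c in imgs}; out=[]
    for uv in boxes:
        g=ray("top",uv,.014); g[2]=.014
        p,f=fit(ms,SINK,[*g,0.2],pad=5); out.append((p,f))
    return out
E
cat > a.py <<'E'
from vis import *
im=shoot(); low={c:mask(im[c],LOW) for c in im}; dark={c:mask(im[c],DARK) for c in im}
for c in im: cv2.imwrite(f"pics/raw_{c}.png",im[c])
np.set_printoptions(precision=4,suppress=True)
k=.7
vis=[]
for uv in [(424,264),(467,262),(424,313),(368,356),(420,352),(473,352)]:
    (p,f),=sinks(im,[(uv[0]*k,uv[1]*k)]); ms={c:mask(im[c],GREY) for c in im}
    pz,fz=fit(ms,SINK,p,free=(0,1,2,3),pad=5); print("sink",p,round(f,3),"z free",pz,round(fz,3)); vis.append((SINK,p))
def go(n,parts,uv,z,yaw,ms,**kw):
    g=ray("top",(uv[0]*k,uv[1]*k),z)
    p,f=fit(ms,parts,[g[0],g[1],0,yaw],**kw); pz,fz=fit(ms,parts,p,free=(0,1,2,3),**kw); print(n,p,round(f,3),"z free",pz,round(fz,3)); vis.append((parts,p))
go("tote",TOTE,(238,362),.02,1.5,low)
go("bin",BIN,(586,366),.03,0,low)
go("sup",SUP,(205,265),0.085,0,low)
go("goal",GOAL,(585,263),0,1.5,dark)
go("rp",RP,(300,284),.03,0,low)
for c in im:
    o=cv2.resize(im[c],None,fx=S,fy=S,interpolation=cv2.INTER_CUBIC)
    for parts,p in vis:
        m=render(c,parts,p,o.shape[:2],np.zeros(2)); cv2.drawContours(o,cv2.findContours(m,cv2.RETR_EXTERNAL,cv2.CHAIN_APPROX_NONE)[0],-1,(0,0,255),2)
    u=(250,300,1700,1100) if c=="top" else (300,300,2000,1680)
    o=o[u[1]:u[3],u[0]:u[2]]; s=min(800/o.shape[1],600/o.shape[0]); cv2.imwrite(f"pics/fit_{c}.png",cv2.resize(o,None,fx=s,fy=s,interpolation=cv2.INTER_AREA))
E
python3 a.py
```

```text
sink [ 0.6138 -0.0178  0.014   0.9059] 0.096 z free [ 0.6135 -0.018   0.0165  0.8927] 0.093
sink [ 0.6187 -0.0973  0.014  -0.5578] 0.125 z free [ 0.6191 -0.097   0.0124 -0.586 ] 0.119
sink [ 0.5236 -0.0165  0.014   0.771 ] 0.101 z free [ 0.5236 -0.0165  0.014   0.7711] 0.096
sink [ 0.4438  0.0817  0.014  -0.7682] 0.15 z free [ 0.4439  0.0824  0.0119 -0.7554] 0.131
sink [ 0.4516 -0.0124  0.014   0.8956] 0.104 z free [ 0.4516 -0.0124  0.014   0.8956] 0.102
sink [ 0.4528 -0.1084  0.014   0.7357] 0.092 z free [ 0.4529 -0.1083  0.0154  0.7288] 0.088
tote [0.4292 0.313  0.     0.1159] 0.099 z free [ 0.4289  0.3135 -0.001   0.1119] 0.092
bin [ 0.4295 -0.3049  0.      1.5504] 0.066 z free [ 0.4292 -0.305  -0.0007  3.1165] 0.067
sup [0.6098 0.3707 0.     0.046 ] 0.151 z free [ 0.6079  0.3795 -0.0109  0.0452] 0.117
goal [ 0.625  -0.322   0.      3.0705] 0.095 z free [ 0.6241 -0.3212 -0.0076  3.0674] 0.066
rp [ 0.5781  0.209   0.     -0.0173] 0.419 z free [ 0.5781  0.2089 -0.     -0.0166] 0.363
```

View pics/fit_top.png

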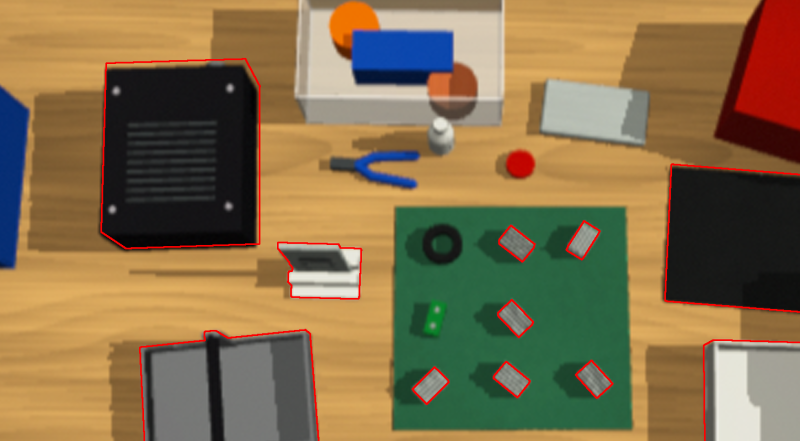

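View pics/fit_scene.png

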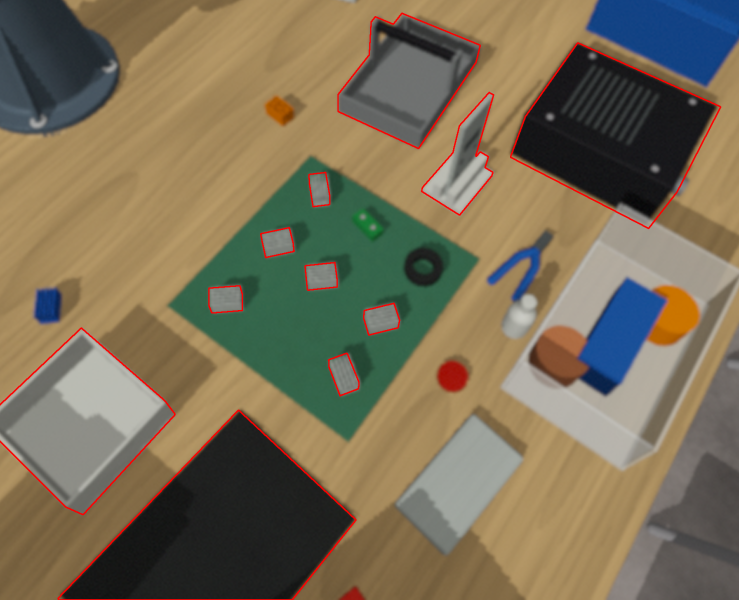

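The outlines lie on the objects in both views. The six sinks' free-z fits give 12–16 mm, against an expected 14 mm, so they are all flat on the mat. The rack/panel, tote, bin and goal mat fits also match. I'll refine the supply fit, add a move planner, and check one enlarged crop of the sinks.

```bash
cat > plan.py <<'E'
import sys, json, numpy as np
from rig import telemetry
def state():
    o=telemetry.get_obs(); x,y,z,w=o["tool_rot"]; a=2*np.arctan2(y,x); return o,np.array(o["position"]),np.arctan2(np.sin(a),np.cos(a))
def plan(x,y,z,a,sym=True,speed=38):
    "calls that lead from the present pose to x,y,z (m), tool-x heading a (rad)"
    o,p,a0=state(); d=np.arctan2(np.sin(a-a0),np.cos(a-a0))
    if sym: 
        c=[k for k in(d-np.pi,d,d+np.pi) if abs(np.arctan2(y,x)+np.pi/2-(a0+k) - 2*np.pi*round((np.arctan2(y,x)+np.pi/2-(a0+k))/2/np.pi))<2.6]
        d=min(c,key=abs)
    T=np.array([x,y,z])-p; n=int(max(np.ceil(np.linalg.norm(T)*1e3/speed),np.ceil(abs(np.degrees(d))/6.8),1)); done=0
    print("at",p.round(4),"a",round(a0,3),"t",round(o["time"],1),"w",round(o["grip_width"],4),"f",round(o["grip_force"],1),"q6",round(o["q"][5],2))
    while done<n:
        m=min(5,n-done); h=a0+d*done/n; X=np.array([np.cos(h),np.sin(h),0]);Y=np.array([np.sin(h),-np.cos(h),0]); t=T*m/n*1e3
        print(" call",m,"rows: T",[round(float(v)) for v in(t@X,t@Y,-t[2])],"roll",round(float(-np.degrees(d)*m/n),1)); done+=m
if __name__=="__main__": plan(*map(float,sys.argv[1:5]))
E
python3 - <<'E'
from vis import *
import plan
np.set_printoptions(precision=4,suppress=True)
im={c:cv2.imread(f"pics/raw_{c}.png") for c in("scene","top")}
for thr in(60,75):
  d={c:mask(im[c],lambda h,s,v:v<thr) for c in im}
  for cams in(("scene","top"),("top",)): print(thr,cams,fit(d,SUP,[.61,.37,0,.045],cams=cams))
low={c:mask(im[c],LOW) for c in im}
print("top low",fit(low,SUP,[.61,.37,0,.045],cams=("top",)))
print(fit(low,RP,[.578,.209,0,0],cams=("top",)),fit(low,RP,[.578,.209,0,0],cams=("scene",)))
print(ray("top",(205*.7,265*.7),.085))
cv2.imwrite("pics/crop1.png",cv2.resize(im["top"][160:275,235:355],None,fx=5,fy=5,interpolation=cv2.INTER_CUBIC))
cv2.imwrite("pics/crop2.png",cv2.resize(im["top"][95:215,100:240],None,fx=5,fy=5,interpolation=cv2.INTER_CUBIC))
plan.plan(.4438,.0817,.12,-.768)
E
```

```text
60 ('scene', 'top') (array([0.6041, 0.3739, 0.    , 0.0457]), np.float64(0.07152129201717286))
60 ('top',) (array([0.6051, 0.3717, 0.    , 0.0472]), np.float64(0.05603366248704882))
75 ('scene', 'top') (array([0.6049, 0.3732, 0.    , 0.0468]), np.float64(0.05848644586295068))
75 ('top',) (array([0.6048, 0.3724, 0.    , 0.0465]), np.float64(0.04589657942581709))
top low (array([0.608 , 0.3696, 0.    , 0.0738]), np.float64(0.09125865977415733))
(array([ 0.5779,  0.2092,  0.    , -0.0092]), np.float64(0.019926425505824647)) (array([ 0.578 ,  0.2081,  0.    , -0.0199]), np.float64(0.6977973568281939))
[0.592  0.3621 0.085 ]
at [0.1833 0.5975 0.2416] a 2.844 t 1.3 w 0.0873 f 0.0 q6 -0.18
 call 5 rows: T [-125, -130, 38] roll 8.4
 call 5 rows: T [-143, -110, 38] roll 8.4
 call 5 rows: T [-157, -88, 38] roll 8.4
 call 1 rows: T [-34, -13, 8] roll 1.7
```

View pics/crop1.png

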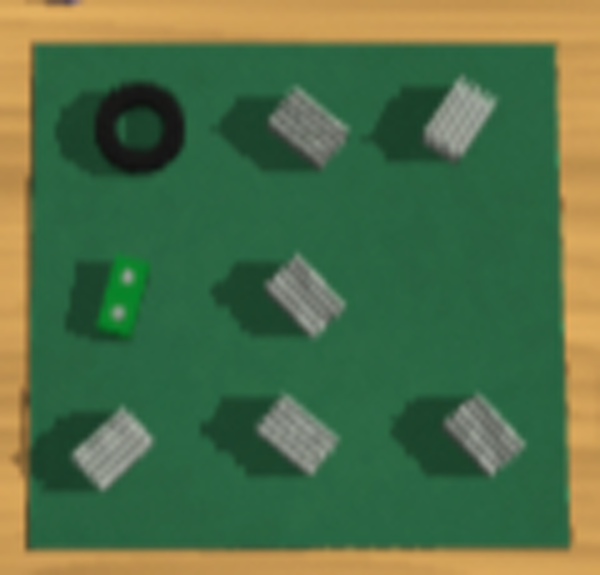

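View pics/crop2.png

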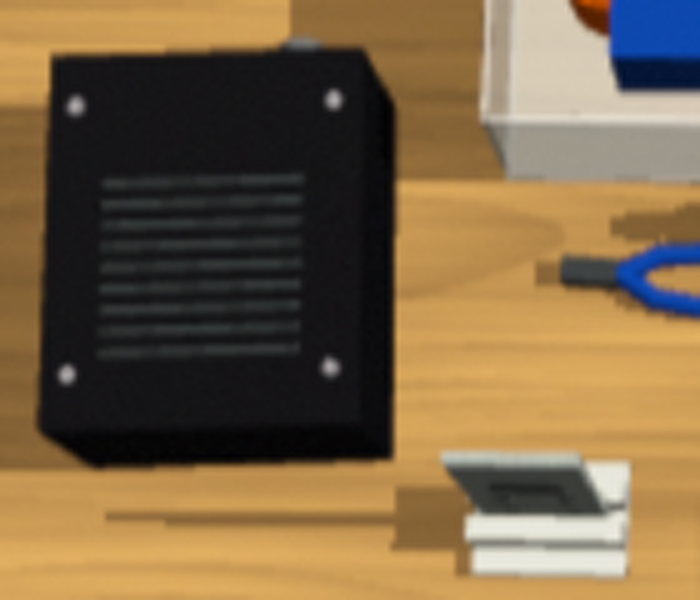

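The crop shows six grey finned blocks, all on the green mat, at (308,127), (460,118), (306,296), (113,448), (298,434) and (484,434). They fit the description. The orange and blue look-alikes lie off the mat and stay untouched. The supply's near face is at x≈0.605, yaw 0.047.

```bash
python3 -m creep '[{"translation":[-25,-26,2],"roll":2,"gripper":45},{"translation":[-50,-52,4],"roll":3,"gripper":45},{"translation":[-75,-78,6],"roll":5,"gripper":45},{"translation":[-100,-104,8],"roll":7,"gripper":45},{"translation":[-125,-130,10],"roll":8.4,"gripper":45}]' 30
python3 -m creep '[{"translation":[-29,-22,4],"roll":2,"gripper":45},{"translation":[-57,-44,8],"roll":3,"gripper":45},{"translation":[-86,-66,12],"roll":5,"gripper":45},{"translation":[-114,-88,16],"roll":7,"gripper":45},{"translation":[-143,-110,20],"roll":8.4,"gripper":45}]' >/dev/null
python3 -m creep '[{"translation":[-31,-18,8],"roll":2,"gripper":45},{"translation":[-62,-36,16],"roll":3,"gripper":45},{"translation":[-94,-54,24],"roll":5,"gripper":45},{"translation":[-125,-71,32],"roll":7,"gripper":45},{"translation":[-157,-88,40],"roll":8.4,"gripper":45}]' >/dev/null
python3 plan.py .4438 .0817 .024 -.768
```

```text
time: 1.72
position: [0.2651, 0.4352, 0.2316]
tool_rot: [0.221, 0.975, 0.0, 0.0]
ft_force: [0.7, 0.2, -0.0]
grip_width: 0.0614
grip_force: 0.0
at [0.4285 0.1135 0.1715] a 2.402 t 2.5 w 0.045 f 0.0 q6 -0.83
 call 4 rows: T [-33, -13, 147] roll 1.6
```

```bash
python3 -m creep '[{"translation":[-16,-6,37],"roll":1.6,"gripper":45},{"translation":[-33,-13,70],"roll":1.6,"gripper":45},{"translation":[-33,-13,100],"roll":1.6,"gripper":45},{"translation":[-33,-13,100],"roll":1.6,"gripper":45},{"translation":[-33,-13,100],"roll":1.6,"gripper":45}]' >/dev/null
python3 plan.py .4438 .0817 .024 -.768
```

```text
at [0.4424 0.0832 0.0705] a 2.375 t 3.0 w 0.0448 f 0.0 q6 -0.87
 call 2 rows: T [-2, 0, 47] roll 0.1
```

```bash
python3 -m creep '[{"translation":[-2,0,25],"roll":0,"gripper":45},{"translation":[-2,0,47],"roll":0,"gripper":45},{"translation":[-2,0,47],"roll":0,"gripper":45},{"translation":[-2,0,47],"roll":0,"gripper":0},{"translation":[-2,0,47],"roll":0,"gripper":0}]' 30
python3 -m creep '[{"translation":[0,0,0],"roll":0,"gripper":0},{"translation":[0,0,0],"roll":0,"gripper":0},{"translation":[0,0,-40],"roll":0,"gripper":0},{"translation":[0,0,-80],"roll":0,"gripper":0},{"translation":[0,0,-120],"roll":0,"gripper":0}]'
python3 plan.py .4490 .3677 .15 1.687
```

```text
time: 3.38
position: [0.4458, 0.0825, 0.0265]
tool_rot: [0.373, 0.928, 0.0, 0.001]
ft_force: [-0.0, 0.1, -0.2]
grip_width: 0.0381
grip_force: 0.0
time: 3.8
position: [0.4439, 0.0821, 0.1454]
tool_rot: [0.373, 0.928, -0.001, -0.002]
ft_force: [1.1, -0.4, -0.6]
grip_width: 0.0213
grip_force: 30.0
at [0.4439 0.0821 0.1454] a 2.376 t 3.8 w 0.0213 f 30.0 q6 -0.87
 call 5 rows: T [121, 131, -3] roll 24.7
 call 3 rows: T [99, 41, -2] roll 14.8
```

```bash
python3 -m creep '[{"translation":[24,26,-2],"roll":5,"gripper":0},{"translation":[48,52,-3],"roll":10,"gripper":0},{"translation":[73,79,-3],"roll":15,"gripper":0},{"translation":[97,105,-3],"roll":20,"gripper":0},{"translation":[121,131,-3],"roll":24.7,"gripper":0}]' >/dev/null
python3 -m creep '[{"translation":[33,14,-2],"roll":5,"gripper":0},{"translation":[66,27,-2],"roll":10,"gripper":0},{"translation":[99,41,-2],"roll":14.8,"gripper":0},{"translation":[99,41,-2],"roll":14.8,"gripper":0},{"translation":[99,41,-2],"roll":14.8,"gripper":0}]'
python3 plan.py .4490 .3677 .05 1.687
```

```text
time: 4.63
position: [0.4499, 0.3691, 0.1503]
tool_rot: [0.663, 0.748, 0.001, 0.0]
ft_force: [-0.2, -0.1, 0.1]
grip_width: 0.0208
grip_force: 30.0
at [0.4499 0.3691 0.1503] a 1.691 t 4.6 w 0.0208 f 30.0 q6 0.38
 call 3 rows: T [-1, -1, 100] roll 0.2
```

```bash
python3 -m creep '[{"translation":[-1,-1,35],"roll":0,"gripper":0},{"translation":[-1,-1,70],"roll":0,"gripper":0},{"translation":[-1,-1,100],"roll":0,"gripper":0},{"translation":[-1,-1,100],"roll":0,"gripper":0},{"translation":[-1,-1,100],"roll":0,"gripper":32}]'
python3 -m creep '[{"translation":[0,0,0],"roll":0,"gripper":32},{"translation":[0,0,0],"roll":0,"gripper":32},{"translation":[0,0,-35],"roll":0,"gripper":32},{"translation":[0,0,-70],"roll":0,"gripper":45},{"translation":[0,0,-100],"roll":0,"gripper":45}]'
cat > look.py <<'E'
import sys; from vis import *; import plan
np.set_printoptions(precision=4,suppress=True)
K=[(.6138,-.0178,.9059),(.6187,-.0973,-.5578),(.5236,-.0165,.771),(.4438,.0817,-.768),(.4516,-.0124,.8956),(.4528,-.1084,.7357)]
im=shoot(); ms={c:mask(im[c],GREY) for c in im}
for c in im: cv2.imwrite(f"pics/raw_{c}.png",im[c])
P={}
for i in map(int,sys.argv[1]):
    x,y,a=K[i]; p,f=fit(ms,SINK,[x,y,.014,a],pad=5); P[i]=p; print(i,p,round(f,3))
i=int(sys.argv[1][0]); plan.plan(P[i][0],P[i][1],float(sys.argv[2]),P[i][3])
E
python3 look.py 42015 .15
```

```text
time: 5.05
position: [0.4484, 0.3644, 0.0487]
tool_rot: [0.665, 0.747, -0.002, -0.001]
ft_force: [1.1, 0.3, 0.1]
grip_width: 0.0234
grip_force: 0.0
time: 5.47
position: [0.4504, 0.3666, 0.1531]
tool_rot: [0.665, 0.747, 0.002, 0.001]
ft_force: [0.9, -0.2, -0.1]
grip_width: 0.0388
grip_force: 0.0
4 [ 0.4516 -0.0124  0.014   0.8946] 0.102
2 [ 0.5235 -0.0164  0.014   0.7784] 0.097
0 [ 0.6133 -0.0179  0.014   0.8849] 0.091
1 [ 0.6187 -0.0973  0.014  -0.5572] 0.127
5 [ 0.4527 -0.1083  0.014   0.7431] 0.089
at [0.4537 0.3685 0.1572] a 1.687 t 5.6 w 0.0429 f 0.0 q6 0.38
 call 5 rows: T [-172, -21, 3] roll 20.6
 call 5 rows: T [-168, 41, 3] roll 20.6
 call 1 rows: T [-29, 20, 1] roll 4.1
```

```bash
python3 -m creep '[{"translation":[-34,-4,1],"roll":4,"gripper":45},{"translation":[-69,-8,2],"roll":8,"gripper":45},{"translation":[-103,-13,3],"roll":12,"gripper":45},{"translation":[-138,-17,3],"roll":16,"gripper":45},{"translation":[-172,-21,3],"roll":20.6,"gripper":45}]' >/dev/null
python3 -m creep '[{"translation":[-34,8,1],"roll":4,"gripper":45},{"translation":[-68,16,2],"roll":8,"gripper":45},{"translation":[-101,24,3],"roll":12,"gripper":45},{"translation":[-135,33,3],"roll":16,"gripper":45},{"translation":[-168,41,3],"roll":20.6,"gripper":45}]' >/dev/null
python3 -m creep '[{"translation":[-29,20,30],"roll":4.1,"gripper":45},{"translation":[-29,20,60],"roll":4.1,"gripper":45},{"translation":[-29,20,85],"roll":4.1,"gripper":45},{"translation":[-29,20,85],"roll":4.1,"gripper":45},{"translation":[-29,20,85],"roll":4.1,"gripper":45}]' >/dev/null
python3 plan.py .4516 -.0124 .024 .895
```

```text
at [ 0.4473 -0.0152  0.0585] a 0.896 t 6.8 w 0.0453 f 0.0 q6 0.39
 call 1 rows: T [5, 2, 34] roll 0.0
```

```bash
python3 -m creep '[{"translation":[5,2,15],"roll":0,"gripper":45},{"translation":[5,2,34],"roll":0,"gripper":45},{"translation":[5,2,34],"roll":0,"gripper":45},{"translation":[5,2,34],"roll":0,"gripper":0},{"translation":[5,2,34],"roll":0,"gripper":0}]' 30
python3 -m creep '[{"translation":[0,0,0],"roll":0,"gripper":0},{"translation":[0,0,0],"roll":0,"gripper":0},{"translation":[0,0,-40],"roll":0,"gripper":0},{"translation":[0,0,-80],"roll":0,"gripper":0},{"translation":[0,0,-120],"roll":0,"gripper":0}]'
python3 plan.py .3974 .3617 .15 1.687
```

```text
time: 7.23
position: [0.4533, -0.0122, 0.0262]
tool_rot: [0.901, 0.434, 0.001, 0.001]
ft_force: [-0.1, 0.1, 1.2]
grip_width: 0.0381
grip_force: 0.0
time: 7.65
position: [0.4515, -0.0122, 0.1452]
tool_rot: [0.901, 0.433, -0.001, -0.001]
ft_force: [0.7, -0.3, -1.3]
grip_width: 0.0212
grip_force: 29.9
at [ 0.4515 -0.0122  0.1452] a 0.896 t 7.7 w 0.0212 f 29.9 q6 0.4
 call 5 rows: T [129, -138, -2] roll -22.7
 call 5 rows: T [172, -78, -2] roll -22.7
```

```bash
python3 -m creep '[{"translation":[26,-28,-2],"roll":-5,"gripper":0},{"translation":[52,-55,-2],"roll":-9,"gripper":0},{"translation":[77,-83,-2],"roll":-14,"gripper":0},{"translation":[103,-110,-2],"roll":-18,"gripper":0},{"translation":[129,-138,-2],"roll":-22.7,"gripper":0}]' >/dev/null
python3 -m creep '[{"translation":[34,-16,-2],"roll":-5,"gripper":0},{"translation":[69,-31,-2],"roll":-9,"gripper":0},{"translation":[103,-47,-2],"roll":-14,"gripper":0},{"translation":[138,-62,-2],"roll":-18,"gripper":0},{"translation":[172,-78,-2],"roll":-22.7,"gripper":0}]' >/dev/null
python3 -m creep '[{"translation":[0,0,0],"roll":0,"gripper":0},{"translation":[0,0,0],"roll":0,"gripper":0}]' >/dev/null
python3 plan.py .3974 .3617 .05 1.687
```

```text
at [0.3968 0.363  0.149 ] a 1.692 t 8.7 w 0.0216 f 29.9 q6 0.41
 call 3 rows: T [-1, 0, 99] roll 0.3
```

```bash
python3 -m creep '[{"translation":[-1,0,35],"roll":0,"gripper":0},{"translation":[-1,0,70],"roll":0,"gripper":0},{"translation":[-1,0,99],"roll":0,"gripper":0},{"translation":[-1,0,99],"roll":0,"gripper":0},{"translation":[-1,0,99],"roll":0,"gripper":32}]'
python3 -m creep '[{"translation":[0,0,0],"roll":0,"gripper":32},{"translation":[0,0,0],"roll":0,"gripper":32},{"translation":[0,0,-35],"roll":0,"gripper":32},{"translation":[0,0,-70],"roll":0,"gripper":45},{"translation":[0,0,-105],"roll":0,"gripper":45}]' >/dev/null
python3 look.py 2015 .15
```

```text
time: 9.07
position: [0.397, 0.3584, 0.0488]
tool_rot: [0.665, 0.747, -0.002, -0.001]
ft_force: [-0.0, 0.7, 0.6]
grip_width: 0.0239
grip_force: 0.0
2 [ 0.5237 -0.0164  0.014   0.7622] 0.1
0 [ 0.6134 -0.0179  0.014   0.8874] 0.09
1 [ 0.6187 -0.0973  0.014  -0.5568] 0.127
5 [ 0.4527 -0.1083  0.014   0.7408] 0.089
at [0.4019 0.3627 0.162 ] a 1.688 t 9.6 w 0.0429 f 0.0 q6 0.41
 call 5 rows: T [-178, 35, 5] roll 24.1
 call 5 rows: T [-148, 104, 5] roll 24.1
 call 1 rows: T [-18, 31, 1] roll 4.8
```

```bash
python3 -m creep '[{"translation":[-36,7,1],"roll":5,"gripper":45},{"translation":[-71,14,2],"roll":10,"gripper":45},{"translation":[-107,21,3],"roll":14,"gripper":45},{"translation":[-142,28,4],"roll":19,"gripper":45},{"translation":[-178,35,5],"roll":24.1,"gripper":45}]' >/dev/null
python3 -m creep '[{"translation":[-30,21,1],"roll":5,"gripper":45},{"translation":[-59,42,2],"roll":10,"gripper":45},{"translation":[-89,62,3],"roll":14,"gripper":45},{"translation":[-118,83,4],"roll":19,"gripper":45},{"translation":[-148,104,5],"roll":24.1,"gripper":45}]' >/dev/null
python3 -m creep '[{"translation":[-18,31,30],"roll":4.8,"gripper":45},{"translation":[-18,31,60],"roll":4.8,"gripper":45},{"translation":[-18,31,85],"roll":4.8,"gripper":45},{"translation":[-18,31,85],"roll":4.8,"gripper":45},{"translation":[-18,31,85],"roll":4.8,"gripper":45}]' >/dev/null
python3 plan.py .5237 -.0164 .024 .77
```

```text
at [ 0.5191 -0.0187  0.0595] a 0.763 t 10.8 w 0.0452 f 0.0 q6 0.56
 call 1 rows: T [5, 1, 36] roll -0.4
```

```bash
python3 -m creep '[{"translation":[5,1,15],"roll":0,"gripper":45},{"translation":[5,1,36],"roll":0,"gripper":45},{"translation":[5,1,36],"roll":0,"gripper":45},{"translation":[5,1,36],"roll":0,"gripper":0},{"translation":[5,1,36],"roll":0,"gripper":0}]' 30
python3 -m creep '[{"translation":[0,0,0],"roll":0,"gripper":0},{"translation":[0,0,0],"roll":0,"gripper":0},{"translation":[0,0,-40],"roll":0,"gripper":0},{"translation":[0,0,-80],"roll":0,"gripper":0},{"translation":[0,0,-120],"roll":0,"gripper":0}]'
python3 plan.py .4610 .2644 .15 1.687
```

```text
time: 11.25
position: [0.5251, -0.0157, 0.0254]
tool_rot: [0.928, 0.373, 0.001, 0.001]
ft_force: [-1.1, 0.2, -0.7]
grip_width: 0.0379
grip_force: 0.0
time: 11.67
position: [0.5233, -0.0158, 0.1443]
tool_rot: [0.928, 0.372, -0.001, -0.001]
ft_force: [1.5, -0.0, -0.8]
grip_width: 0.0217
grip_force: 30.0
at [ 0.5233 -0.0158  0.1443] a 0.763 t 11.7 w 0.0217 f 30.0 q6 0.56
 call 5 rows: T [93, -153, -4] roll -33.1
 call 3 rows: T [97, -47, -2] roll -19.8
```

```bash
python3 -m creep '[{"translation":[19,-31,-10],"roll":-6.6,"gripper":0},{"translation":[37,-61,-10],"roll":-13.2,"gripper":0},{"translation":[56,-92,-10],"roll":-20,"gripper":0},{"translation":[74,-122,-10],"roll":-26.5,"gripper":0},{"translation":[93,-153,-10],"roll":-33.1,"gripper":0}]' >/dev/null
python3 -m creep '[{"translation":[33,-16,0],"roll":-6.6,"gripper":0},{"translation":[65,-32,0],"roll":-13.2,"gripper":0},{"translation":[97,-47,0],"roll":-19.8,"gripper":0},{"translation":[97,-47,0],"roll":-19.8,"gripper":0},{"translation":[97,-47,0],"roll":-19.8,"gripper":0}]' >/dev/null
python3 plan.py .4610 .2644 .05 1.687
```

```text
at [0.4611 0.2657 0.1541] a 1.69 t 12.5 w 0.022 f 30.0 q6 0.19
 call 3 rows: T [-1, 0, 104] roll 0.2
```

```bash
python3 -m creep '[{"translation":[-1,0,35],"roll":0,"gripper":0},{"translation":[-1,0,70],"roll":0,"gripper":0},{"translation":[-1,0,104],"roll":0,"gripper":0},{"translation":[-1,0,104],"roll":0,"gripper":0},{"translation":[-1,0,104],"roll":0,"gripper":32}]'
python3 -m creep '[{"translation":[0,0,0],"roll":0,"gripper":32},{"translation":[0,0,0],"roll":0,"gripper":32},{"translation":[0,0,-35],"roll":0,"gripper":32},{"translation":[0,0,-70],"roll":0,"gripper":45},{"translation":[0,0,-105],"roll":0,"gripper":45}]' >/dev/null
python3 look.py 015 .15
```

```text
time: 12.92
position: [0.461, 0.2613, 0.0483]
tool_rot: [0.666, 0.746, -0.002, -0.001]
ft_force: [-0.9, -0.3, 0.1]
grip_width: 0.0238
grip_force: 0.0
0 [ 0.6133 -0.0176  0.014   0.8808] 0.088
1 [ 0.6187 -0.0973  0.014  -0.5584] 0.128
5 [ 0.4527 -0.1082  0.014   0.7509] 0.092
at [0.4667 0.2646 0.1624] a 1.687 t 13.4 w 0.0426 f 0.0 q6 0.19
 call 5 rows: T [-165, 63, 7] roll 25.7
 call 4 rows: T [-97, 103, 6] roll 20.5
```

```bash
python3 -m creep '[{"translation":[-33,6,-15],"roll":5,"gripper":45},{"translation":[-66,20,-15],"roll":10,"gripper":45},{"translation":[-99,38,-15],"roll":15,"gripper":45},{"translation":[-132,50,-15],"roll":20,"gripper":45},{"translation":[-165,63,-15],"roll":25.7,"gripper":45}]' >/dev/null
python3 -m creep '[{"translation":[-24,26,8],"roll":5,"gripper":45},{"translation":[-48,52,36],"roll":10,"gripper":45},{"translation":[-73,78,60],"roll":15,"gripper":45},{"translation":[-97,103,80],"roll":20.5,"gripper":45},{"translation":[-97,103,100],"roll":20.5,"gripper":45}]' >/dev/null
python3 -m creep '[{"translation":[0,0,0],"roll":0,"gripper":45}]' >/dev/null
python3 plan.py .6133 -.0178 .024 .89
```

```text
at [ 0.6084 -0.0213  0.0673] a 0.876 t 14.3 w 0.0452 f 0.0 q6 0.48
 call 2 rows: T [6, 2, 43] roll -0.8
```

```bash
python3 -m creep '[{"translation":[6,2,20],"roll":0,"gripper":45},{"translation":[6,2,43],"roll":0,"gripper":45},{"translation":[6,2,43],"roll":0,"gripper":45},{"translation":[6,2,43],"roll":0,"gripper":0},{"translation":[6,2,43],"roll":0,"gripper":0}]' 30
python3 -m creep '[{"translation":[0,0,0],"roll":0,"gripper":0},{"translation":[0,0,0],"roll":0,"gripper":0},{"translation":[0,0,-40],"roll":0,"gripper":0},{"translation":[0,0,-80],"roll":0,"gripper":0},{"translation":[0,0,-120],"roll":0,"gripper":0}]'
python3 plan.py .4094 .2583 .16 1.687
```

```text
time: 14.77
position: [0.6152, -0.0149, 0.0286]
tool_rot: [0.904, 0.427, 0.001, 0.001]
ft_force: [0.0, -0.2, -0.1]
grip_width: 0.0378
grip_force: 0.0
time: 15.18
position: [0.614, -0.0153, 0.1475]
tool_rot: [0.905, 0.426, -0.001, -0.001]
ft_force: [2.1, -0.8, -0.5]
grip_width: 0.0213
grip_force: 30.0
at [ 0.614  -0.0153  0.1475] a 0.88 t 15.2 w 0.0213 f 30.0 q6 0.48
 call 5 rows: T [45, -184, -7] roll -25.7
 call 4 rows: T [96, -117, -6] roll -20.5
```

```bash
python3 -m creep '[{"translation":[9,-37,-10],"roll":-5,"gripper":0},{"translation":[18,-74,-10],"roll":-10,"gripper":0},{"translation":[27,-110,-10],"roll":-15,"gripper":0},{"translation":[36,-147,-10],"roll":-20,"gripper":0},{"translation":[45,-184,-10],"roll":-25.7,"gripper":0}]' >/dev/null
python3 -m creep '[{"translation":[24,-29,0],"roll":-5,"gripper":0},{"translation":[48,-58,0],"roll":-10,"gripper":0},{"translation":[72,-88,0],"roll":-15,"gripper":0},{"translation":[96,-117,0],"roll":-20.5,"gripper":0},{"translation":[96,-117,0],"roll":-20.5,"gripper":0}]' >/dev/null
python3 -m creep '[{"translation":[0,0,0],"roll":0,"gripper":0}]' >/dev/null
python3 plan.py .4094 .2583 .055 1.687
```

```text
at [0.4095 0.2591 0.1574] a 1.691 t 16.1 w 0.0213 f 30.0 q6 0.21
 call 3 rows: T [-1, 0, 102] roll 0.2
```

```bash
python3 -m creep '[{"translation":[-1,0,35],"roll":0,"gripper":0},{"translation":[-1,0,70],"roll":0,"gripper":0},{"translation":[-1,0,106],"roll":0,"gripper":0},{"translation":[-1,0,106],"roll":0,"gripper":0},{"translation":[-1,0,106],"roll":0,"gripper":32}]'
python3 -m creep '[{"translation":[0,0,0],"roll":0,"gripper":32},{"translation":[0,0,0],"roll":0,"gripper":32},{"translation":[0,0,-35],"roll":0,"gripper":32},{"translation":[0,0,-70],"roll":0,"gripper":45},{"translation":[0,0,-105],"roll":0,"gripper":45}]' >/dev/null
python3 look.py 51 .17
```

```text
time: 16.52
position: [0.4108, 0.2553, 0.0492]
tool_rot: [0.666, 0.746, -0.002, -0.001]
ft_force: [-0.5, -0.2, 1.1]
grip_width: 0.0237
grip_force: 0.0
5 [ 0.4528 -0.1083  0.014   0.7449] 0.089
1 [ 0.6187 -0.0969  0.014  -0.5882] 0.126
at [0.4154 0.2582 0.1631] a 1.687 t 17.0 w 0.0424 f 0.0 q6 0.21
 call 5 rows: T [-184, -3, -3] roll 27.0
 call 5 rows: T [-165, 81, -3] roll 27.0
```

```bash
python3 -m creep '[{"translation":[-37,-1,-3],"roll":5,"gripper":45},{"translation":[-74,-1,-3],"roll":11,"gripper":45},{"translation":[-110,-2,-3],"roll":16,"gripper":45},{"translation":[-147,-2,-3],"roll":22,"gripper":45},{"translation":[-184,-3,-3],"roll":27,"gripper":45}]' >/dev/null
python3 -m creep '[{"translation":[-33,16,10],"roll":5,"gripper":45},{"translation":[-66,32,20],"roll":11,"gripper":45},{"translation":[-99,49,40],"roll":16,"gripper":45},{"translation":[-132,65,60],"roll":22,"gripper":45},{"translation":[-165,81,80],"roll":27,"gripper":45}]' >/dev/null
python3 -m creep '[{"translation":[0,0,10],"roll":0,"gripper":45},{"translation":[0,0,20],"roll":0,"gripper":45},{"translation":[0,0,20],"roll":0,"gripper":45}]' >/dev/null
python3 plan.py .4528 -.1083 .024 .745
python3 - <<'E'
import cv2,numpy as np
a=cv2.imread("pics/raw_top.png")[205:305,110:360]; b=cv2.imread("pics/raw_scene.png")[60:200,220:420]
a=cv2.resize(a,(750,300)); b=cv2.resize(b,(400,280))
o=np.zeros((590,750,3),np.uint8); o[:300]=a; o[305:585,:400]=b; cv2.imwrite("pics/tote1.png",o)
E
```

```text
at [ 0.4477 -0.1099  0.059 ] a 0.742 t 18.1 w 0.0449 f 0.0 q6 0.35
 call 1 rows: T [5, 2, 35] roll -0.2
```

View pics/tote1.png

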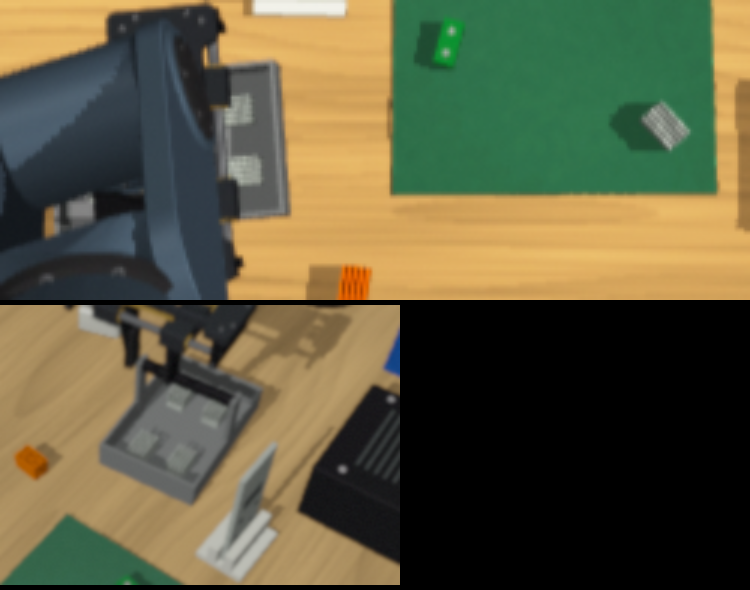

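The scene crop shows four heatsinks lying in the tote, at (178,397), (213,412), (143,440) and (182,457). The two left over go to the bin.

```bash
python3 -m creep '[{"translation":[5,2,15],"roll":0,"gripper":45},{"translation":[5,2,35],"roll":0,"gripper":45},{"translation":[5,2,35],"roll":0,"gripper":45},{"translation":[5,2,35],"roll":0,"gripper":0},{"translation":[5,2,35],"roll":0,"gripper":0}]' 30
python3 -m creep '[{"translation":[0,0,0],"roll":0,"gripper":0},{"translation":[0,0,0],"roll":0,"gripper":0},{"translation":[0,0,-40],"roll":0,"gripper":0},{"translation":[0,0,-80],"roll":0,"gripper":0},{"translation":[0,0,-110],"roll":0,"gripper":0}]'
python3 plan.py .43 -.28 .13 .745
```

```text
time: 18.53
position: [0.4533, -0.1067, 0.0253]
tool_rot: [0.931, 0.364, 0.001, 0.001]
ft_force: [-0.5, -0.5, 0.5]
grip_width: 0.038
grip_force: 0.0
time: 18.95
position: [0.4528, -0.1068, 0.1356]
tool_rot: [0.932, 0.364, -0.0, -0.0]
ft_force: [0.8, -0.1, 0.9]
grip_width: 0.0207
grip_force: 30.0
at [ 0.4528 -0.1068  0.1356] a 0.744 t 18.9 w 0.0207 f 30.0 q6 0.35
 call 5 rows: T [-134, 112, 6] roll -0.0
```

```bash
python3 -m creep '[{"translation":[-27,22,0],"roll":0,"gripper":0},{"translation":[-54,45,0],"roll":0,"gripper":0},{"translation":[-80,67,0],"roll":0,"gripper":0},{"translation":[-107,90,0],"roll":0,"gripper":0},{"translation":[-134,112,0],"roll":0,"gripper":0}]' >/dev/null
python3 -m creep '[{"translation":[0,0,0],"roll":0,"gripper":0},{"translation":[0,0,40],"roll":0,"gripper":0},{"translation":[0,0,80],"roll":0,"gripper":0},{"translation":[0,0,80],"roll":0,"gripper":0},{"translation":[0,0,80],"roll":0,"gripper":32}]'
python3 -m creep '[{"translation":[0,0,0],"roll":0,"gripper":32},{"translation":[0,0,0],"roll":0,"gripper":32},{"translation":[0,0,-35],"roll":0,"gripper":32},{"translation":[0,0,-70],"roll":0,"gripper":45},{"translation":[0,0,-95],"roll":0,"gripper":45}]' >/dev/null
python3 look.py 1 .15
```

```text
time: 19.78
position: [0.4284, -0.278, 0.0521]
tool_rot: [0.932, 0.364, -0.001, -0.003]
ft_force: [-0.0, -0.3, 1.1]
grip_width: 0.0233
grip_force: 0.0
1 [ 0.6187 -0.0969  0.014  -0.5859] 0.128
at [ 0.4333 -0.2825  0.1562] a 0.745 t 20.3 w 0.0427 f 0.0 q6 0.03
 call 5 rows: T [109, -5, 3] roll 31.8
 call 5 rows: T [90, -61, 3] roll 31.8
 call 2 rows: T [18, -40, 1] roll 12.7
```

```bash
python3 -m creep '[{"translation":[22,-1,1],"roll":6.4,"gripper":45},{"translation":[44,-2,2],"roll":12.7,"gripper":45},{"translation":[65,-3,3],"roll":19,"gripper":45},{"translation":[87,-4,3],"roll":25.4,"gripper":45},{"translation":[109,-5,3],"roll":31.8,"gripper":45}]' >/dev/null
python3 -m creep '[{"translation":[18,-12,1],"roll":6.4,"gripper":45},{"translation":[36,-24,2],"roll":12.7,"gripper":45},{"translation":[54,-37,3],"roll":19,"gripper":45},{"translation":[72,-49,3],"roll":25.4,"gripper":45},{"translation":[90,-61,3],"roll":31.8,"gripper":45}]' >/dev/null
python3 -m creep '[{"translation":[9,-20,30],"roll":6.4,"gripper":45},{"translation":[18,-40,60],"roll":12.7,"gripper":45},{"translation":[18,-40,88],"roll":12.7,"gripper":45},{"translation":[18,-40,88],"roll":12.7,"gripper":45},{"translation":[18,-40,88],"roll":12.7,"gripper":45}]' >/dev/null
python3 plan.py .6187 -.0969 .024 -.58
```

```text
at [ 0.6139 -0.094   0.055 ] a -0.586 t 21.6 w 0.045 f 0.0 q6 1.83
 call 1 rows: T [6, 0, 31] roll -0.4
```

```bash
python3 -m creep '[{"translation":[6,0,15],"roll":0,"gripper":45},{"translation":[6,0,31],"roll":0,"gripper":45},{"translation":[6,0,31],"roll":0,"gripper":45},{"translation":[6,0,31],"roll":0,"gripper":0},{"translation":[6,0,31],"roll":0,"gripper":0}]' 30
python3 -m creep '[{"translation":[0,0,0],"roll":0,"gripper":0},{"translation":[0,0,0],"roll":0,"gripper":0},{"translation":[0,0,-40],"roll":0,"gripper":0},{"translation":[0,0,-80],"roll":0,"gripper":0},{"translation":[0,0,-110],"roll":0,"gripper":0}]'
python3 plan.py .43 -.33 .13 -.586
```

```text
time: 21.97
position: [0.6208, -0.0988, 0.0262]
tool_rot: [0.957, -0.29, 0.002, 0.0]
ft_force: [0.1, 0.9, 0.6]
grip_width: 0.038
grip_force: 0.0
time: 22.38
position: [0.6205, -0.0982, 0.1361]
tool_rot: [0.957, -0.29, 0.001, 0.0]
ft_force: [1.1, -0.2, 1.0]
grip_width: 0.0214
grip_force: 30.0
at [ 0.6205 -0.0982  0.1361] a -0.587 t 22.4 w 0.0214 f 30.0 q6 1.82
 call 5 rows: T [-19, 187, 4] roll -0.1
 call 3 rows: T [-11, 112, 2] roll -0.0
```

```bash
python3 -m creep '[{"translation":[-4,37,0],"roll":0,"gripper":0},{"translation":[-8,75,0],"roll":0,"gripper":0},{"translation":[-12,112,0],"roll":0,"gripper":0},{"translation":[-15,150,0],"roll":0,"gripper":0},{"translation":[-19,187,0],"roll":0,"gripper":0}]' >/dev/null
python3 -m creep '[{"translation":[-4,37,0],"roll":0,"gripper":0},{"translation":[-8,75,0],"roll":0,"gripper":0},{"translation":[-11,112,0],"roll":0,"gripper":0},{"translation":[-11,112,0],"roll":0,"gripper":0},{"translation":[-11,112,0],"roll":0,"gripper":0}]'
python3 -m creep '[{"translation":[0,0,40],"roll":0,"gripper":0},{"translation":[0,0,80],"roll":0,"gripper":0},{"translation":[0,0,80],"roll":0,"gripper":0},{"translation":[0,0,80],"roll":0,"gripper":32},{"translation":[0,0,80],"roll":0,"gripper":32}]'
python3 -m creep '[{"translation":[0,0,0],"roll":0,"gripper":32},{"translation":[0,0,-35],"roll":0,"gripper":32},{"translation":[0,0,-70],"roll":0,"gripper":45},{"translation":[0,0,-110],"roll":0,"gripper":45}]' >/dev/null
python3 plan.py .4292 .313 .17 .116
python3 - <<'E'
from vis import *
im=shoot()
cv2.imwrite("pics/b.png",np.vstack([cv2.resize(im["scene"][60:400,40:420],None,fx=1.7,fy=1.7)]))
E
```

```text
time: 23.22
position: [0.4282, -0.3322, 0.1345]
tool_rot: [0.957, -0.292, 0.001, 0.0]
ft_force: [-0.3, 0.4, -1.4]
grip_width: 0.0212
grip_force: 30.0
time: 23.63
position: [0.4305, -0.33, 0.0553]
tool_rot: [0.957, -0.289, 0.001, 0.0]
ft_force: [-0.0, -1.1, 0.8]
grip_width: 0.0275
grip_force: 0.0
at [ 0.4294 -0.3299  0.1671] a -0.587 t 24.0 w 0.0389 f 0.0 q6 1.3
 call 5 rows: T [-105, -157, -1] roll -11.8
 call 5 rows: T [-70, -176, -1] roll -11.8
 call 5 rows: T [-33, -186, -1] roll -11.8
 call 2 rows: T [2, -76, 0] roll -4.7
```

View pics/b.png

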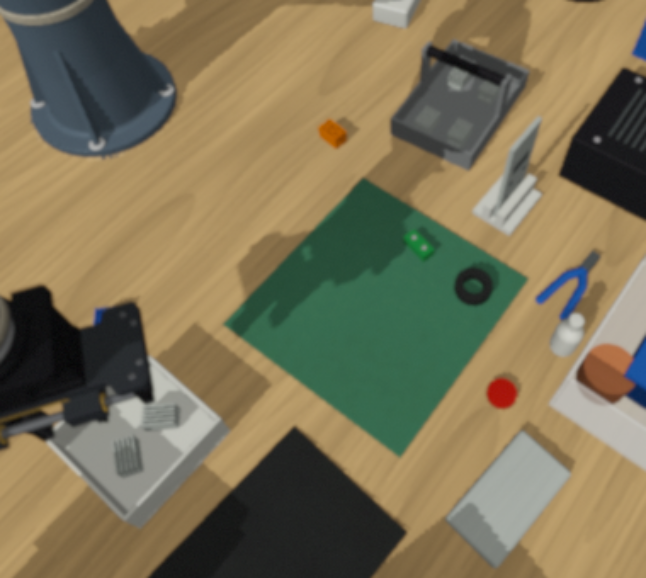

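Both spare heatsinks lie in the bin, at (160,417) and (128,456), and the mat is clear of sinks. Next I'll refit the tote and move above its handle.

```bash
python3 - <<'E'
from vis import *
im=shoot(); low={c:mask(im[c],LOW) for c in im}
print(fit(low,TOTE,[.4292,.313,0,.116]),fit(low,TOTE,[.4292,.313,0,.116],cams=("top",)))
E
python3 -m creep '[{"translation":[-21,-31,-1],"roll":-2,"gripper":40},{"translation":[-42,-63,-1],"roll":-5,"gripper":40},{"translation":[-63,-94,-1],"roll":-7,"gripper":40},{"translation":[-84,-126,-1],"roll":-9,"gripper":40},{"translation":[-105,-157,-1],"roll":-11.8,"gripper":40}]' >/dev/null
python3 -m creep '[{"translation":[-14,-35,-1],"roll":-2,"gripper":40},{"translation":[-28,-70,-1],"roll":-5,"gripper":40},{"translation":[-42,-106,-1],"roll":-7,"gripper":40},{"translation":[-56,-141,-1],"roll":-9,"gripper":40},{"translation":[-70,-176,-1],"roll":-11.8,"gripper":40}]' >/dev/null
python3 -m creep '[{"translation":[-7,-37,-1],"roll":-2,"gripper":40},{"translation":[-13,-74,-1],"roll":-5,"gripper":40},{"translation":[-20,-112,-1],"roll":-7,"gripper":40},{"translation":[-26,-149,-1],"roll":-9,"gripper":40},{"translation":[-33,-186,-1],"roll":-11.8,"gripper":40}]' >/dev/null
python3 -m creep '[{"translation":[1,-38,0],"roll":-2,"gripper":40},{"translation":[2,-76,0],"roll":-4.7,"gripper":40},{"translation":[2,-76,0],"roll":-4.7,"gripper":40},{"translation":[2,-76,0],"roll":-4.7,"gripper":40},{"translation":[2,-76,0],"roll":-4.7,"gripper":40}]' >/dev/null
python3 plan.py .4292 .313 .089 .116
```

```text
(array([0.42949934, 0.31349024, 0.        , 0.11246194]), np.float64(0.09729603049288636)) (array([0.42932721, 0.31309329, 0.        , 0.10868254]), np.float64(0.029263294305561835))
at [0.4281 0.3125 0.1666] a 0.113 t 25.8 w 0.0401 f 0.0 q6 1.88
 call 3 rows: T [1, 0, 78] roll -0.2
```

```bash
python3 -m creep '[{"translation":[1,0,40],"roll":0,"gripper":40},{"translation":[1,0,78],"roll":0,"gripper":40},{"translation":[1,0,78],"roll":0,"gripper":40},{"translation":[1,0,79],"roll":0,"gripper":0},{"translation":[1,0,79],"roll":0,"gripper":0}]' 58
python3 -m creep '[{"translation":[0,0,0],"roll":0,"gripper":0},{"translation":[0,0,0],"roll":0,"gripper":0},{"translation":[0,0,0],"roll":0,"gripper":0},{"translation":[0,0,-10],"roll":0,"gripper":0},{"translation":[0,0,-20],"roll":0,"gripper":0}]'
python3 -m creep '[{"translation":[0,0,-15],"roll":0,"gripper":0},{"translation":[0,0,-30],"roll":0,"gripper":0},{"translation":[0,0,-45],"roll":0,"gripper":0},{"translation":[0,0,-60],"roll":0,"gripper":0},{"translation":[0,0,-60],"roll":0,"gripper":0}]'
python3 -c "
import plan; plan.plan(.44,-.05,.17,.02,speed=28); "
```

```text
time: 26.25
position: [0.4309, 0.3122, 0.089]
tool_rot: [0.998, 0.055, 0.0, -0.0]
ft_force: [-0.1, 0.8, 0.2]
grip_width: 0.0328
grip_force: 0.0
time: 26.67
position: [0.4294, 0.3127, 0.1086]
tool_rot: [0.998, 0.056, -0.001, 0.0]
ft_force: [0.1, 0.7, -5.2]
grip_width: 0.0111
grip_force: 58.0
time: 27.08
position: [0.4316, 0.3139, 0.1713]
tool_rot: [0.998, 0.056, 0.003, -0.001]
ft_force: [2.0, 0.1, -5.1]
grip_width: 0.0113
grip_force: 58.0
at [0.4316 0.3139 0.1713] a 0.113 t 27.1 w 0.0113 f 58.0 q6 1.88
 call 5 rows: T [-12, 129, 0] roll 1.9
 call 5 rows: T [-7, 130, 0] roll 1.9
 call 4 rows: T [-2, 104, 0] roll 1.5
```

```bash
python3 -m creep '[{"translation":[-2,25,10],"roll":0,"gripper":0},{"translation":[-5,51,20],"roll":0,"gripper":0},{"translation":[-7,77,30],"roll":1,"gripper":0},{"translation":[-10,103,38],"roll":1.5,"gripper":0},{"translation":[-12,129,38],"roll":2,"gripper":0}]'
python3 -m creep '[{"translation":[-1,26,0],"roll":0,"gripper":0},{"translation":[-3,52,0],"roll":1,"gripper":0},{"translation":[-4,78,0],"roll":1,"gripper":0},{"translation":[-6,104,0],"roll":1.5,"gripper":0},{"translation":[-7,130,0],"roll":2,"gripper":0}]'
python3 -c "
import plan; plan.plan(.59,-.12,.13,-.02,speed=28); "
```

```text
time: 27.5
position: [0.4307, 0.1823, 0.1285]
tool_rot: [0.999, 0.039, -0.002, 0.0]
ft_force: [-0.6, -0.5, -4.9]
grip_width: 0.0116
grip_force: 58.0
time: 27.92
position: [0.4352, 0.0523, 0.1298]
tool_rot: [1.0, 0.021, -0.0, -0.0]
ft_force: [0.3, 0.4, -4.6]
grip_width: 0.0112
grip_force: 58.0
at [0.4352 0.0523 0.1298] a 0.042 t 27.9 w 0.0112 f 58.0 q6 1.39
 call 5 rows: T [82, 99, 0] roll 2.0
 call 4 rows: T [68, 77, 0] roll 1.6
```

```bash
python3 -m creep '[{"translation":[16,20,0],"roll":0,"gripper":0},{"translation":[33,40,0],"roll":1,"gripper":0},{"translation":[49,59,0],"roll":1,"gripper":0},{"translation":[66,79,0],"roll":1.5,"gripper":0},{"translation":[82,99,0],"roll":2,"gripper":0}]'
python3 -m creep '[{"translation":[17,19,0],"roll":0,"gripper":0},{"translation":[34,38,0],"roll":1,"gripper":0},{"translation":[51,57,0],"roll":1,"gripper":0},{"translation":[68,77,0],"roll":1.6,"gripper":0},{"translation":[68,77,0],"roll":1.6,"gripper":0}]'
python3 -c "
import plan; plan.plan(.6245,-.3218,.13,-.072,speed=28); "
```

```text
time: 28.33
position: [0.5224, -0.043, 0.1297]
tool_rot: [1.0, 0.003, -0.0, -0.0]
ft_force: [0.2, 1.1, -4.5]
grip_width: 0.0114
grip_force: 58.0
time: 28.75
position: [0.5956, -0.1236, 0.1302]
tool_rot: [1.0, -0.011, 0.004, 0.003]
ft_force: [1.8, -0.6, -3.6]
grip_width: 0.0119
grip_force: 58.0
at [ 0.5956 -0.1236  0.1302] a -0.023 t 28.8 w 0.0119 f 58.0 q6 1.21
 call 5 rows: T [21, 123, 0] roll 1.8
 call 3 rows: T [15, 74, 0] roll 1.1
```

```bash
python3 -m creep '[{"translation":[4,25,0],"roll":0,"gripper":0},{"translation":[8,49,0],"roll":1,"gripper":0},{"translation":[13,74,0],"roll":1,"gripper":0},{"translation":[17,98,0],"roll":1.5,"gripper":0},{"translation":[21,123,0],"roll":1.8,"gripper":0}]' >/dev/null
python3 -m creep '[{"translation":[5,25,0],"roll":0,"gripper":0},{"translation":[10,50,0],"roll":1,"gripper":0},{"translation":[15,74,0],"roll":1,"gripper":0},{"translation":[15,74,0],"roll":1.1,"gripper":0},{"translation":[15,74,0],"roll":1.1,"gripper":0}]'
python3 -m creep '[{"translation":[0,0,0],"roll":0,"gripper":0},{"translation":[0,0,0],"roll":0,"gripper":0}]' >/dev/null
python3 plan.py .6245 -.3218 .094 -.072
python3 - <<'E'
from vis import *
im=shoot(); low={c:mask(im[c],lambda h,s,v:(s<75)&(v>55)) for c in im}
d={c:mask(im[c],DARK) for c in im}
cv2.imwrite("pics/held.png",np.vstack([cv2.resize(im["top"][120:300,330:560],None,fx=1.6,fy=1.6),cv2.resize(im["scene"][240:420,70:300],None,fx=1.6,fy=1.6)]))
E
```

```text
time: 29.58
position: [0.6196, -0.3179, 0.1289]
tool_rot: [0.999, -0.037, -0.0, -0.0]
ft_force: [-0.9, 1.4, -4.9]
grip_width: 0.0116
grip_force: 58.0
at [ 0.6193 -0.3149  0.1291] a -0.07 t 29.8 w 0.0113 f 58.0 q6 1.01
 call 1 rows: T [6, 6, 35] roll 0.1
```

View pics/held.png

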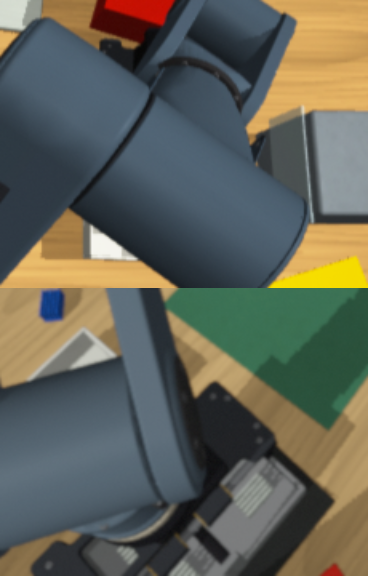

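The tote hangs level over the goal mat in the scene half, near (200,500), with heatsinks visible in it. The arm hides it from the top camera, so I'll rely on the measured tool pose and lower it.

```bash
python3 -m creep '[{"translation":[3,3,0],"roll":0,"gripper":0},{"translation":[6,6,0],"roll":0,"gripper":0},{"translation":[6,6,10],"roll":0,"gripper":0},{"translation":[6,6,20],"roll":0,"gripper":0},{"translation":[6,6,30],"roll":0,"gripper":0}]' >/dev/null
python3 -m creep '[{"translation":[0,0,0],"roll":0,"gripper":0},{"translation":[0,0,0],"roll":0,"gripper":0},{"translation":[0,0,0],"roll":0,"gripper":0}]'
python3 plan.py .6245 -.3218 .091 -.072
```

```text
time: 30.52
position: [0.6256, -0.323, 0.0994]
tool_rot: [0.999, -0.035, -0.0, -0.0]
ft_force: [0.2, 0.1, -4.5]
grip_width: 0.0113
grip_force: 58.0
at [ 0.6256 -0.323   0.0994] a -0.071 t 30.5 w 0.0113 f 58.0 q6 1.01
 call 1 rows: T [-1, -1, 8] roll 0.1
```

```bash
python3 -m creep '[{"translation":[-1,-1,2],"roll":0,"gripper":0},{"translation":[-1,-1,4],"roll":0,"gripper":0},{"translation":[-1,-1,5],"roll":0,"gripper":0},{"translation":[-1,-1,6],"roll":0,"gripper":0},{"translation":[-1,-1,6],"roll":0,"gripper":0}]'
python3 -m creep '[{"translation":[0,0,1],"roll":0,"gripper":0},{"translation":[0,0,1],"roll":0,"gripper":0},{"translation":[0,0,2],"roll":0,"gripper":0},{"translation":[0,0,2],"roll":0,"gripper":0},{"translation":[0,0,2],"roll":0,"gripper":0}]'
```

```text
time: 30.93
position: [0.6248, -0.3219, 0.0951]
tool_rot: [0.999, -0.035, 0.0, 0.0]
ft_force: [-2.4, 0.7, 1.9]
grip_width: 0.0113
grip_force: 58.0
time: 31.35
position: [0.6248, -0.3219, 0.0951]
tool_rot: [0.999, -0.035, 0.0, 0.0]
ft_force: [-5.5, 3.6, 11.4]
grip_width: 0.0116
grip_force: 58.0
```

```bash
python3 -m creep '[{"translation":[0,0,-1],"roll":0,"gripper":0},{"translation":[0,0,-2],"roll":0,"gripper":0},{"translation":[0,0,-2],"roll":0,"gripper":0}]'
python3 -m creep '[{"translation":[0,0,0],"roll":0,"gripper":40},{"translation":[0,0,0],"roll":0,"gripper":40},{"translation":[0,0,0],"roll":0,"gripper":40},{"translation":[0,0,0],"roll":0,"gripper":40},{"translation":[0,0,-20],"roll":0,"gripper":40}]'
python3 -m creep '[{"translation":[0,0,-40],"roll":0,"gripper":40},{"translation":[0,0,-80],"roll":0,"gripper":40},{"translation":[0,0,-120],"roll":0,"gripper":40},{"translation":[0,0,-130],"roll":0,"gripper":40}]'
python3 plan.py .578 .209 .24 -.012
```

```text
time: 31.6
position: [0.6248, -0.3219, 0.0951]
tool_rot: [0.999, -0.035, 0.0, 0.0]
ft_force: [-3.9, 2.2, 7.4]
grip_width: 0.0114
grip_force: 58.0
time: 32.02
position: [0.6225, -0.3205, 0.1095]
tool_rot: [0.999, -0.036, -0.003, -0.002]
ft_force: [-0.5, 0.8, -0.8]
grip_width: 0.0354
grip_force: 0.0
time: 32.35
position: [0.6283, -0.3244, 0.252]
tool_rot: [0.999, -0.035, 0.006, 0.004]
ft_force: [0.7, -1.0, 1.4]
grip_width: 0.0397
grip_force: 0.0
at [ 0.6283 -0.3244  0.252 ] a -0.071 t 32.4 w 0.0397 f 0.0 q6 1.01
 call 5 rows: T [-29, -176, 4] roll -1.1
 call 5 rows: T [-26, -177, 4] roll -1.1
 call 5 rows: T [-22, -177, 4] roll -1.1
```

```bash
python3 plan.py .578 .209 .24 1.559
python3 - <<'E'
from rig import viewer,telemetry
print(telemetry.get_obs()["q"])
E
```

```text
at [ 0.6283 -0.3244  0.252 ] a -0.071 t 32.4 w 0.0397 f 0.0 q6 1.01
 call 5 rows: T [-29, -176, 4] roll -31.1
 call 5 rows: T [66, -166, 4] roll -31.1
 call 5 rows: T [142, -108, 4] roll -31.1
[-6.34317469e-01  6.27799954e-01  1.20499550e+00  2.06945953e-04
  1.29424786e+00  1.00730411e+00]
```

```bash
python3 -m creep '[{"translation":[-6,-35,1],"roll":-6.2,"gripper":40},{"translation":[-12,-70,2],"roll":-12.4,"gripper":40},{"translation":[-17,-106,3],"roll":-18.7,"gripper":40},{"translation":[-23,-141,4],"roll":-24.9,"gripper":40},{"translation":[-29,-176,4],"roll":-31.1,"gripper":40}]' >/dev/null
python3 -m creep '[{"translation":[13,-33,1],"roll":-6.2,"gripper":40},{"translation":[26,-66,2],"roll":-12.4,"gripper":40},{"translation":[40,-100,3],"roll":-18.7,"gripper":40},{"translation":[53,-133,4],"roll":-24.9,"gripper":40},{"translation":[66,-166,4],"roll":-31.1,"gripper":40}]' >/dev/null
python3 -m creep '[{"translation":[28,-22,1],"roll":-6.2,"gripper":40},{"translation":[57,-43,2],"roll":-12.4,"gripper":40},{"translation":[85,-65,3],"roll":-18.7,"gripper":40},{"translation":[114,-86,4],"roll":-24.9,"gripper":40},{"translation":[142,-108,4],"roll":-31.1,"gripper":40}]' >/dev/null
python3 -m creep '[{"translation":[0,0,0],"roll":0,"gripper":40},{"translation":[0,0,0],"roll":0,"gripper":40},{"translation":[0,0,0],"roll":0,"gripper":40}]'
python3 plan.py .578 .209 .135 1.559
python3 - <<'E'
from vis import *
im=shoot(); low={c:mask(im[c],lambda h,s,v:(s<75)&(v>50)) for c in im}
print(fit(low,TOTE,[.6245,-.322,.003,-.072],pad=2))
o=cv2.resize(im["top"],None,fx=S,fy=S,interpolation=cv2.INTER_CUBIC)
for parts,p,col in((GOAL,[.6245,-.3218,0,-.072],(0,255,255)),(TOTE,[.6245,-.3218,.003,-.072],(0,0,255))):
    m=render("top",parts,np.array(p),o.shape[:2],np.zeros(2)); cv2.drawContours(o,cv2.findContours(m,cv2.RETR_EXTERNAL,cv2.CHAIN_APPROX_NONE)[0],-1,col,1)
s=im["scene"][270:420,90:300]
cv2.imwrite("pics/tote2.png",np.vstack([o[560:920,1400:1900],cv2.resize(s,(336,240))[:,:336] if 0 else np.hstack([cv2.resize(s,(336,235)),np.zeros((235,164,3),np.uint8)])]))
E
```

```text
time: 33.85
position: [0.5749, 0.211, 0.2315]
tool_rot: [0.712, 0.702, -0.0, 0.0]
ft_force: [-0.2, 0.7, -0.4]
grip_width: 0.0402
grip_force: 0.0
at [0.5749 0.211  0.2315] a 1.558 t 33.9 w 0.0402 f 0.0 q6 0.18
 call 3 rows: T [-2, 3, 97] roll -0.1
(array([ 0.62386121, -0.32137178,  0.003     , -0.0750553 ]), np.float64(0.24664220409845672))
```

View pics/tote2.png

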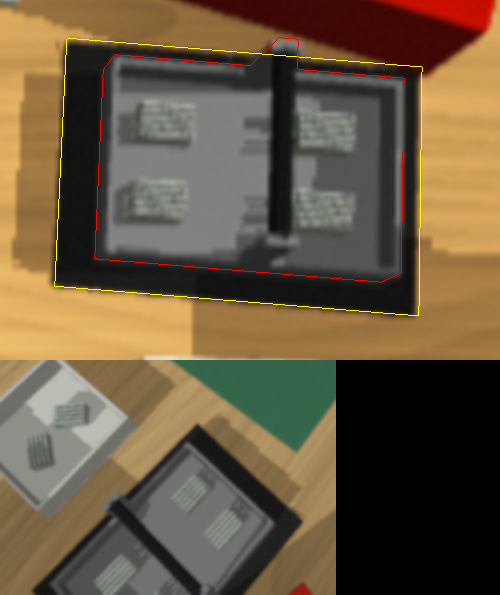

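The tote sits on its predicted outline in the middle of the goal mat, lined up with it. Four heatsinks are inside, at (165,120), (157,200), (327,130) and (323,208). Now the panel.

```bash
python3 -m creep '[{"translation":[-2,3,30],"roll":0,"gripper":40},{"translation":[-2,3,60],"roll":0,"gripper":40},{"translation":[-2,3,80],"roll":0,"gripper":40},{"translation":[-2,3,95],"roll":0,"gripper":40},{"translation":[-2,3,95],"roll":0,"gripper":40}]'
python3 -m creep '[{"translation":[0,0,0],"roll":0,"gripper":0},{"translation":[0,0,0],"roll":0,"gripper":0},{"translation":[0,0,0],"roll":0,"gripper":0},{"translation":[0,0,0],"roll":0,"gripper":0},{"translation":[0,0,0],"roll":0,"gripper":0}]' 30
python3 -m creep '[{"translation":[0,0,0],"roll":0,"gripper":0},{"translation":[0,0,-3],"roll":0,"gripper":0},{"translation":[0,0,-8],"roll":0,"gripper":0},{"translation":[0,0,-14],"roll":0,"gripper":0},{"translation":[0,0,-20],"roll":0,"gripper":0}]'
```

```text
time: 34.37
position: [0.5759, 0.2068, 0.1334]
tool_rot: [0.713, 0.701, -0.003, -0.002]
ft_force: [0.8, -0.2, -0.2]
grip_width: 0.0402
grip_force: 0.0
time: 34.78
position: [0.5785, 0.2091, 0.1381]
tool_rot: [0.712, 0.702, 0.001, 0.001]
ft_force: [0.2, 1.1, -0.3]
grip_width: 0.0141
grip_force: 0.0
time: 35.2
position: [0.5778, 0.2091, 0.1574]
tool_rot: [0.712, 0.702, -0.0, -0.0]
ft_force: [-0.3, 0.5, -1.7]
grip_width: 0.0059
grip_force: 30.0
```

```bash
python3 -m creep '[{"translation":[0,0,-10],"roll":0,"gripper":0},{"translation":[0,0,-20],"roll":0,"gripper":0},{"translation":[0,0,-30],"roll":0,"gripper":0},{"translation":[0,0,-35],"roll":0,"gripper":0},{"translation":[0,0,-35],"roll":0,"gripper":0}]'
python3 -c "
import plan; plan.plan(.580,.3718,.19,1.617,speed=25)"
```

```text
time: 35.62
position: [0.5791, 0.2093, 0.1941]
tool_rot: [0.712, 0.702, 0.002, 0.001]
ft_force: [-0.2, 0.2, -1.4]
grip_width: 0.0056
grip_force: 30.0
at [0.5791 0.2093 0.1941] a 1.558 t 35.6 w 0.0056 f 30.0 q6 0.18
 call 5 rows: T [116, -1, 3] roll -2.4
 call 2 rows: T [46, 2, 1] roll -1.0
```

```bash
python3 -m creep '[{"translation":[24,0,0],"roll":0,"gripper":0},{"translation":[48,0,0],"roll":-1,"gripper":0},{"translation":[72,0,0],"roll":-1.5,"gripper":0},{"translation":[96,-1,0],"roll":-2,"gripper":0},{"translation":[116,-1,0],"roll":-2.4,"gripper":0}]' >/dev/null
python3 -m creep '[{"translation":[23,1,0],"roll":-0.5,"gripper":0},{"translation":[46,2,0],"roll":-1,"gripper":0},{"translation":[46,2,20],"roll":-1,"gripper":0},{"translation":[46,2,40],"roll":-1,"gripper":0},{"translation":[46,2,40],"roll":-1,"gripper":0}]'
python3 -m creep '[{"translation":[0,0,0],"roll":0,"gripper":0},{"translation":[0,0,0],"roll":0,"gripper":0}]' 
python3 plan.py .580 .3718 .133 1.617
python3 - <<'E'
from vis import *
im=shoot(); cv2.imwrite("pics/pan1.png",cv2.resize(im["scene"][70:230,270:500],None,fx=3.3,fy=3.3,interpolation=cv2.INTER_CUBIC))
E
```

```text
time: 36.45
position: [0.5758, 0.3703, 0.1471]
tool_rot: [0.69, 0.724, -0.005, -0.002]
ft_force: [-1.2, -1.0, -2.4]
grip_width: 0.0057
grip_force: 30.0
time: 36.62
position: [0.5795, 0.371, 0.1523]
tool_rot: [0.691, 0.723, 0.0, 0.0]
ft_force: [0.2, 0.9, -1.1]
grip_width: 0.0057
grip_force: 30.0
at [0.5795 0.371  0.1523] a 1.616 t 36.6 w 0.0057 f 30.0 q6 0.36
 call 1 rows: T [1, 1, 19] roll -0.0
```

View pics/pan1.png

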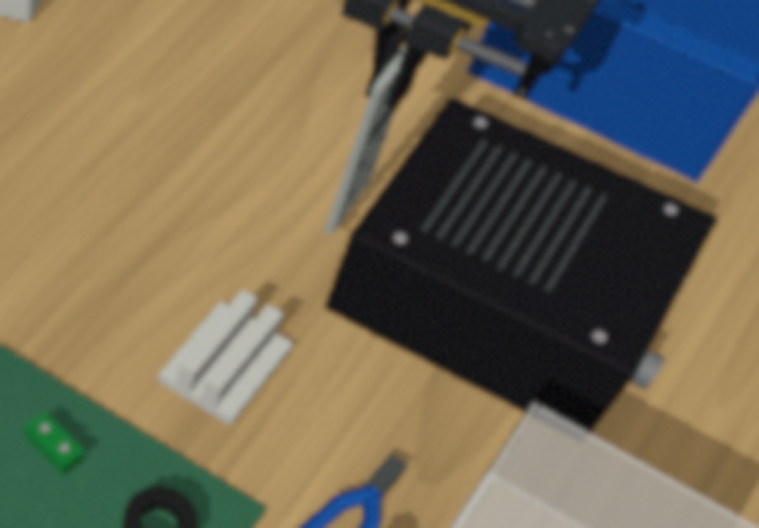

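The panel hangs upright from (395,60) to (335,228), with its lower end just in front of the supply's near face, clear and parallel to it. I'll lower it gently to contact.

```bash
python3 -m creep '[{"translation":[1,1,5],"roll":0,"gripper":0},{"translation":[1,1,10],"roll":0,"gripper":0},{"translation":[1,1,14],"roll":0,"gripper":0},{"translation":[1,1,18],"roll":0,"gripper":0},{"translation":[1,1,18],"roll":0,"gripper":0}]'
python3 -m creep '[{"translation":[0,0,1],"roll":0,"gripper":0},{"translation":[0,0,2],"roll":0,"gripper":0},{"translation":[0,0,2],"roll":0,"gripper":0},{"translation":[0,0,2],"roll":0,"gripper":0}]'
```

```text
time: 37.13
position: [0.5793, 0.3717, 0.1325]
tool_rot: [0.691, 0.723, -0.001, -0.0]
ft_force: [-0.4, -0.5, -2.2]
grip_width: 0.0062
grip_force: 30.0
time: 37.47
position: [0.5801, 0.3722, 0.1319]
tool_rot: [0.691, 0.723, 0.0, 0.0]
ft_force: [-0.6, -0.1, -1.8]
grip_width: 0.0059
grip_force: 30.0
```

```bash
python3 -m creep '[{"translation":[0,0,1],"roll":0,"gripper":0},{"translation":[0,0,1],"roll":0,"gripper":0},{"translation":[0,0,1],"roll":0,"gripper":0}]'
python3 -m creep '[{"translation":[0,0,1],"roll":0,"gripper":0},{"translation":[0,0,1],"roll":0,"gripper":0},{"translation":[0,0,1],"roll":0,"gripper":0}]'
python3 -m creep '[{"translation":[0,0,1],"roll":0,"gripper":0},{"translation":[0,0,1],"roll":0,"gripper":0},{"translation":[0,0,1],"roll":0,"gripper":0}]'
```

```text
time: 37.72
position: [0.5801, 0.3721, 0.1309]
tool_rot: [0.691, 0.723, 0.0, 0.0]
ft_force: [0.3, -0.1, -2.0]
grip_width: 0.0059
grip_force: 30.0
time: 37.97
position: [0.5801, 0.3722, 0.13]
tool_rot: [0.691, 0.723, 0.0, 0.0]
ft_force: [-0.3, 0.4, -0.7]
grip_width: 0.0059
grip_force: 30.0
time: 38.22
position: [0.5804, 0.3722, 0.13]
tool_rot: [0.691, 0.723, 0.0, 0.0]
ft_force: [-1.7, -0.7, 5.4]
grip_width: 0.0056
grip_force: 30.0
```

```bash
python3 -m creep '[{"translation":[0,0,-1],"roll":0,"gripper":0},{"translation":[0,0,-1],"roll":0,"gripper":0},{"translation":[0,0,-1],"roll":0,"gripper":0}]'
python3 -m creep '[{"translation":[0,0,0],"roll":0,"gripper":14},{"translation":[0,0,0],"roll":0,"gripper":14},{"translation":[0,0,0],"roll":0,"gripper":14},{"translation":[0,0,0],"roll":0,"gripper":14},{"translation":[0,0,-4],"roll":0,"gripper":14}]'
python3 -m creep '[{"translation":[0,0,-4],"roll":0,"gripper":14},{"translation":[0,2,-4],"roll":0,"gripper":14},{"translation":[0,4,-4],"roll":0,"gripper":14},{"translation":[0,6,-4],"roll":0,"gripper":14},{"translation":[0,8,-4],"roll":0,"gripper":14}]'
python3 -m creep '[{"translation":[0,2,0],"roll":0,"gripper":14},{"translation":[0,4,0],"roll":0,"gripper":14},{"translation":[0,6,0],"roll":0,"gripper":14},{"translation":[0,8,0],"roll":0,"gripper":14},{"translation":[0,10,0],"roll":0,"gripper":14}]'
python3 -m creep '[{"translation":[0,1,0],"roll":0,"gripper":14},{"translation":[0,3,0],"roll":0,"gripper":14},{"translation":[0,4,0],"roll":0,"gripper":14},{"translation":[0,6,0],"roll":0,"gripper":14},{"translation":[0,6,0],"roll":0,"gripper":14}]'
```

```text
time: 38.47
position: [0.5802, 0.3722, 0.13]
tool_rot: [0.691, 0.723, 0.0, 0.0]
ft_force: [0.6, -0.6, 1.4]
grip_width: 0.0056
grip_force: 30.0
time: 38.88
position: [0.5794, 0.3718, 0.1329]
tool_rot: [0.691, 0.723, -0.001, -0.0]
ft_force: [-0.5, 0.5, -0.8]
grip_width: 0.014
grip_force: 0.0
time: 39.3
position: [0.5883, 0.3725, 0.1379]
tool_rot: [0.691, 0.723, 0.0, 0.0]
ft_force: [-0.2, 0.4, -0.3]
grip_width: 0.0136
grip_force: 0.0
time: 39.72
position: [0.5983, 0.373, 0.1378]
tool_rot: [0.691, 0.723, -0.0, -0.0]
ft_force: [0.4, -0.4, -0.4]
grip_width: 0.0137
grip_force: 0.0
time: 40.13
position: [0.6045, 0.3733, 0.1379]
tool_rot: [0.691, 0.723, 0.0, 0.0]
ft_force: [0.6, 0.2, 0.2]
grip_width: 0.0141
grip_force: 0.1
```

```bash
python3 -m creep '[{"translation":[0,1,0],"roll":0,"gripper":14},{"translation":[0,2,0],"roll":0,"gripper":14},{"translation":[0,3,0],"roll":0,"gripper":14},{"translation":[0,4,0],"roll":0,"gripper":14},{"translation":[0,5,0],"roll":0,"gripper":14}]'
python3 -m creep '[{"translation":[0,1,0],"roll":0,"gripper":14},{"translation":[0,2,0],"roll":0,"gripper":14},{"translation":[0,3,0],"roll":0,"gripper":14},{"translation":[0,4,0],"roll":0,"gripper":14},{"translation":[0,4,0],"roll":0,"gripper":14}]'
python3 - <<'E'
from vis import *
im=shoot(); cv2.imwrite("pics/pan2.png",cv2.resize(im["scene"][70:190,310:480],None,fx=4.5,fy=4.5,interpolation=cv2.INTER_CUBIC))
E
```

```text
time: 40.55
position: [0.6091, 0.3735, 0.1379]
tool_rot: [0.691, 0.723, 0.0, 0.0]
ft_force: [-0.4, -0.9, -0.3]
grip_width: 0.0141
grip_force: 0.1
time: 40.97
position: [0.6133, 0.3737, 0.1379]
tool_rot: [0.691, 0.723, 0.0, 0.0]
ft_force: [0.3, -1.1, -0.5]
grip_width: 0.0136
grip_force: 0.0
```

View pics/pan2.png

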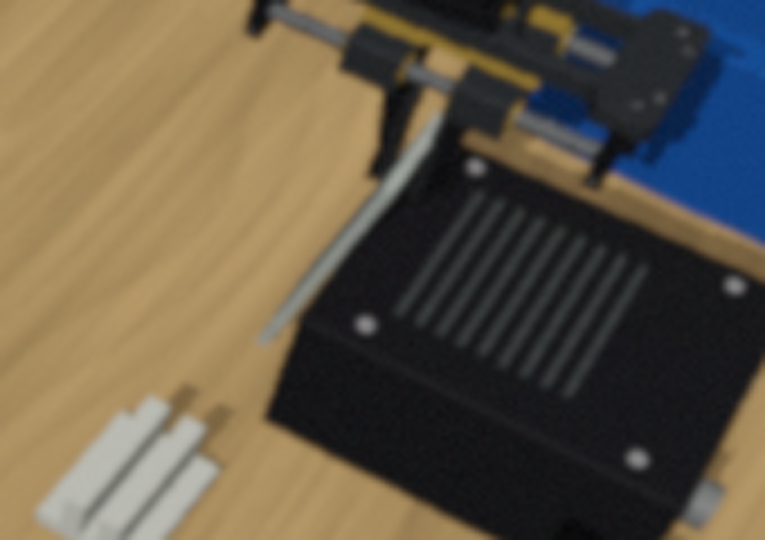

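The panel leans back towards the supply, from its bottom at (265,338) to its top at (435,120) between the open fingers, with no pad force. I'll open wider, lift straight off and clear the view.

```bash
python3 -m creep '[{"translation":[0,0,0],"roll":0,"gripper":20},{"translation":[0,0,0],"roll":0,"gripper":26},{"translation":[0,0,0],"roll":0,"gripper":26},{"translation":[0,0,-5],"roll":0,"gripper":26},{"translation":[0,0,-10],"roll":0,"gripper":26}]'
python3 -m creep '[{"translation":[0,0,-15],"roll":0,"gripper":26},{"translation":[0,0,-30],"roll":0,"gripper":26},{"translation":[0,0,-60],"roll":0,"gripper":26},{"translation":[0,0,-95],"roll":0,"gripper":26},{"translation":[0,0,-130],"roll":0,"gripper":26}]'
python3 plan.py .35 .33 .30 1.617
```

```text
time: 41.48
position: [0.6128, 0.3736, 0.1479]
tool_rot: [0.691, 0.723, -0.0, -0.0]
ft_force: [-0.1, -0.5, -0.3]
grip_width: 0.0255
grip_force: 0.0
time: 41.9
position: [0.6126, 0.3735, 0.2793]
tool_rot: [0.691, 0.723, -0.0, -0.0]
ft_force: [0.8, 0.2, 0.8]
grip_width: 0.0262
grip_force: 0.0
at [0.6126 0.3735 0.2793] a 1.617 t 41.9 w 0.0262 f 0.0 q6 0.35
 call 5 rows: T [-20, -165, -13] roll -0.0
 call 3 rows: T [-12, -99, -8] roll -0.0
```

```bash
python3 -m creep '[{"translation":[-4,-33,-5],"roll":0,"gripper":40},{"translation":[-8,-66,-10],"roll":0,"gripper":40},{"translation":[-12,-99,-13],"roll":0,"gripper":40},{"translation":[-16,-132,-13],"roll":0,"gripper":40},{"translation":[-20,-165,-13],"roll":0,"gripper":40}]' >/dev/null
python3 -m creep '[{"translation":[-4,-33,-5],"roll":0,"gripper":40},{"translation":[-8,-66,-8],"roll":0,"gripper":40},{"translation":[-12,-99,-8],"roll":0,"gripper":40},{"translation":[-12,-99,-8],"roll":0,"gripper":40},{"translation":[-12,-99,-8],"roll":0,"gripper":40}]'
python3 - <<'E'
from vis import *
np.set_printoptions(precision=4,suppress=True)
im=shoot()
a=cv2.resize(im["top"][90:330,100:470],None,fx=1.5,fy=1.5,interpolation=cv2.INTER_CUBIC)
b=cv2.resize(im["scene"][60:200,280:500],None,fx=1.65,fy=1.65,interpolation=cv2.INTER_CUBIC)
o=np.zeros((a.shape[0]+b.shape[0],max(a.shape[1],b.shape[1]),3),np.uint8); o[:a.shape[0],:a.shape[1]]=a;o[a.shape[0]:,:b.shape[1]]=b
cv2.imwrite("pics/fin.png",o); print(o.shape)
ms={c:mask(im[c],lambda h,s,v:(s<70)&(v>75)) for c in im}
def cost(x,r=False):
    X,Y,yaw,th=x; M=R.from_euler('zy',[yaw,th]).as_matrix() if 0 else (R.from_euler('z',yaw)*R.from_euler('y',th)).as_matrix()
    B=box(0,0,.07,.006,.064,.14)@M.T+[X,Y,.003*abs(np.sin(th))]; t=0
    for c in im:
        q=(proj(c,B)+.5)*S-.5; m=np.zeros(ms[c].shape,np.uint8); cv2.fillConvexPoly(m,cv2.convexHull((q*16).astype(np.int32)),1,shift=4)
        l=np.maximum(q.min(0)-25,0).astype(int); h=(q.max(0)+25).astype(int); s=np.s_[l[1]:h[1],l[0]:h[0]]
        t+=(m[s]!=ms[c][s]).sum()/m.sum()
    return t
for th0 in(.2,.3):
    x0=np.array([.58,.372,.0465,th0]); r=minimize(cost,x0,method="Nelder-Mead",options=dict(initial_simplex=np.vstack([x0]+[x0+d for d in np.diag([.008,.008,.1,.1])]),xatol=1e-4,fatol=1e-4)); print(r.x,r.fun)
E
```

```text
time: 42.73
position: [0.3493, 0.3294, 0.2999]
tool_rot: [0.69, 0.724, 0.001, 0.0]
ft_force: [0.7, 0.1, 0.2]
grip_width: 0.0399
grip_force: 0.0
(591, 555, 3)
[0.5824 0.3727 0.0541 0.2481] 0.4109199933907757
[0.5824 0.372  0.0575 0.2501] 0.4167490966073494
```

View pics/fin.png

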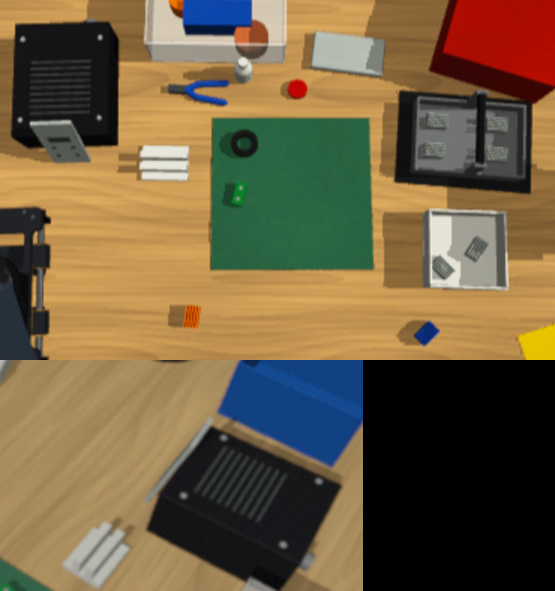

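The final picture shows the panel leaning squarely on the supply at (60,140), with a fitted lean of 14° and yaw within 0.6° of the near face. The tote is centred on the black mat with four heatsinks, the bin holds two, and the other things are in place. Handing in.

```bash
python3 -c "
from rig import hand_in; print(hand_in())"
```

```text
the job is handed in; nothing more can be done
None
```

I handed the job in at about 43 s: four heatsinks are in the tote, which is centred and lined up on the black mat, the two left over are in the white bin, and the panel leans squarely against the supply's near side.

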